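Set a press stop collar to the setting gauge

ROBOT

A 6-joint arm with a two-finger parallel gripper is mounted at the origin on the work surface. World frame = base frame: x ahead of the robot, y to its left, z up, the work surface at z = 0. Lengths are in m, angles in rad, forces in N, time in s.
With the tool pointing down it reaches from about 0.3 to 0.875 m from the base axis. Payload 6.4 kg.
Tool frame: the origin (TCP) lies at the very end of the fingers, on their centre line; the grasp point (between the pads) lies manip.pinch_z behind it (manip.pinch_z is the distance from the TCP to the grasp point, in m); z points along the fingers, y is the direction in which the jaws open and shut (so a half turn about z gives the same grasp; the last joint's range is limited). The gripper opens to 88 mm and grips with 3 to 60 N. Pads are 18 mm wide; open, the fingers measure 123 mm over their backs; the gripper's body (75 mm by 187 mm) begins 45 mm behind the grasp point.
Start: joints at [0.939, 0.181, 1.607, -0, 1.354, -0.206], TCP at [0.237, 0.524, 0.239] pointing down, gripper open.
Joint ranges: [-2.99, 2.99], [-0.89, 2.07], [0.3, 2.58], [-1.14, 4.28], [0, 2.63], [-3.12, 3.12]. Speed limits (rad/s): [2.57, 2.57, 3.01, 3.14, 3.14, 3.14].

INTERFACE

Orientations are given as [roll, pitch, yaw] about the fixed x, y, z axes, in that order (R = Rz(yaw) Ry(pitch) Rx(roll)).
In Python, from plant import manip gives the robot as it stands. The module is installed in compiled form; this text tells all that it offers.
- The arm moves only by the shell command python3 -m crank 'ROWS' [FORCE]. ROWS is JSON, one flat list of numbers, 7 for each row, row after row: the closure, from -1 (fully open) to 1 (shut), so that 0 is half open, then the shift along the tool's x, y, z in cm, then the turn, a rotation vector about the tool's x, y, z in degrees. A call has 1 to 10 rows; each row is the pose to reach, as a shift and turn from the pose measured when the call began, along the tool's axes at that moment; what a row does not reach only later rows make up. A row lasts 1/12 s, in which the tool goes at most 41.7 mm and 7.16 degrees, less where a joint would pass 70% of its speed; a pose out of reach is approached as far as the arm can. A call with a gripper value outside its range is refused whole. The fingers move at their own pace and stop on an object; FORCE is the grip in N (left out, the last holds). Time passes only in rows, so rows that repeat a pose let the fingers close. It gives the time, the measured TCP pose, the force and the opening at its end, in the units of the state.
- manip.state(): the state, without advancing time (a new reading comes with each control period).
- manip.get_image(name): name is "scene" or "top" or "wrist"; returns a dict with "color" (384x512x3 uint8, red, green, blue), "z_map" (384x512 float32, m along the optical axis (not along the pixel's ray), 0 where there is no reading), "camera_matrix" (3x3 intrinsics, pixels), "k1" (the pictures are not rectified: a ray, as slopes to the right and down, at radius r is drawn at 1 + k1 r^2 times it, then the intrinsics apply), "R" (3x3) and "t" (3): a world point X has camera coordinates R X + t; the wrist camera has in their place "mount" (4x4, takes a point from camera to tool coordinates, whose origin is the TCP and whose axes are the flange's). Camera axes: x right, y down, z forward; pixel columns grow to the right and rows downward; lengths in m; the calibration is good to about 2 mm. A picture is of the moment at which its call begins: read the wrist's pose just before it.
- manip.job_done(): hands the job in, once; it reports no verdict.
The state is a dict: "clock": time; "joint_positions": joint angles; "qvel": joint speeds; "joint_torque": joint torques, N m; "eef_pos": TCP position; "tcp_rot": TCP orientation; "contact_force": force on the tool from outside, world axes, zero at the start; "ft_torque": the same for the moment, N m; "opening": opening from 0.0 (shut) to 1.0 (fully open).
Only numpy, scipy, OpenCV 4.12 (cv2) and the standard library are available. Lean on these libraries where they do the work, as an engineer would, in place of code of your own. Each camera call takes 0.05 s, during which the arm holds its last target.

TASK

One of the four knurled stop collars of the laminating press stands too high. Put the forked aluminium setting gauge flat on the press plate with its fork around that collar's threaded post, spin the collar down until it lightly grips the gauge without forcing it, then draw the gauge out and lay it flat back on the bench. Leave the other three collars and the things on the bench as they are.

Things in the scene. Friction and masses are not known exactly. Their poses are not given: they have to be found in the camera images.
- press: Lower half of a bench laminating press, fixed: dark steel plate 250 (x) x 240 (y) x 12 mm, with four upright threaded posts of 16 mm diameter at x = +-65, y = +-80 mm, tops 96 mm above the bench. The near posts stand 60 mm in from the plate's near (-x) edge. Origin: centre of the plate's underside, on the bench; x points away from the robot, z up.
- stop_collar: The stop collar that stands too high, on the near right post (press x = -65, y = -80 mm). Knurled steel cylinder, 36 mm diameter, 30 mm tall. Origin: on the post's axis, centre of the collar's underside; z up, x turns with it. At the start its underside is 34 to 38.5 mm above the plate's top. Pressed on the gauge, it gives only some tenths of a millimetre before the force is too high.
- collar_top (a point): Centre of the same collar's top, 30 mm above its underside; the post sticks out above. Right-hand thread, 12 mm a turn (1.9 mm a radian): clockwise seen from above brings the collar down. A friction insert holds it where it is left and drags with about 0.04 N m; bearing on the gauge adds roughly 0.005 to 0.015 N m per newton (thread and face friction).
- collar_b: Stop collar like the first, on the near left post (press x = -65, y = +80 mm), already set: underside 30 mm above the plate. Origin at the centre of its underside. Not to be turned.
- collar_c: The same on the far right post (press x = +65, y = -80 mm), already set. Not to be turned.
- collar_d: The same on the far left post (press x = +65, y = +80 mm), already set. Not to be turned.
- gauge: Forked setting gauge of aluminium, 30 mm thick (the height to set), 0.3 kg, lying flat. Shank 22 mm wide from x = -80 to 0; head 46 mm wide from x = 0 to 65 mm, with a slot 22 mm wide from x = 29 mm to the open +x end. Origin: middle of its underside where shank meets head, near its balance point; x points to the fork, z up.
- gauge_seat (a point): Point on the gauge's underside 40 mm from its origin towards the fork; the post's axis passes through it when the gauge is in place (it can go 3 mm further until the slot's end meets the post). In place with the shank towards the robot, the gauge stands on the plate unheld, the shank overhanging the plate's near edge.
- platen: The press's upper platen, 200 x 240 x 16 mm dark steel with four corner holes and a round boss, 38 mm high over all, laid on the bench to the left. Heavy, fixed. Origin: centre of its underside.
- glue_jar: Clear plastic jar with white cap, 68 mm diameter, 95 mm tall, a bystander. Origin: centre of its underside.
- brush: Wooden flat brush, 200 mm long, lying on the bench, a bystander. Origin: about its middle.
- layup: Small veneered board 131 x 76 x 18 mm lying on the bench, a bystander. Origin: centre of its underside.
Not all that is in view belongs to the job. What is meant by the gauge is not purple, and is the smaller of those in its own colour.

How it is judged:
On the way, in this order (a step that is already met when the one before it is completed fails the run):
1. the gauge lies flat on the press plate, its fork round the post under the high collar (horizontal distance between gauge_seat and stop_collar below 0.007 m and z of gauge in the frame of press between 0.0095 and 0.0145 m and angle between gauge's own z axis and vertical below 0.05 rad), for 0.2 s.
2. the collar, spun down, bears on the gauge lying flat on the plate with at least 2 N (contact force between stop_collar and gauge above 2 N and horizontal distance between gauge_seat and stop_collar below 0.008 m and z of gauge in the frame of press below 0.0145 m and angle between gauge's own z axis and vertical below 0.05 rad), for 0.3 s.
At the end, for the whole second after the job is handed in: the stop collar's underside is 30 mm above the plate (within 1.5 mm), like the other three, and still; the gauge is out of the press and lies flat and still on the bench (z of stop_collar in the frame of press between 0.0405 and 0.0435 m and height (world z) of gauge below 0.003 m and angle between gauge's own z axis and vertical below 0.05 rad and linear speed of gauge below 0.02 m/s and angular speed of stop_collar below 0.05 rad/s); the robot touches nothing.
It fails at once if the collar is forced on the gauge with more than 30 N (contact force between stop_collar and gauge above 30 N).
It fails at once if one of the three set collars is turned off its height by more than 1.5 mm (distance of any of collar_b, collar_c, collar_d from where it was at the start of the episode above 0.0015 m).
It fails at once if the jar, brush or veneered board is moved more than 30 mm (distance of any of glue_jar, brush, layup from where it was at the start of the episode above 0.03 m).
It also fails if it takes over 72 s, if anything falls off the work surface, if the arm or the gripper's body presses on something with over 40 N, if the wrist force passes 120 N, or if a joint passes its speed limit or range.

## Working session

There is one attempt and no reset: what is moved stays moved. The work goes in short steps, Python scripts to look and compute and a shell command to move; the robot and the scene stay as the last step left them, time stands still between calls to the robot, and variables do not carry over. Pictures are saved under pics/ and viewed, and the job is handed in when it is done.

```bash
mkdir -p pics; ls; cat > h.py <<'E'
import numpy as np, cv2
from plant import manip
from scipy.spatial.transform import Rotation as Ro
def grab(n,fn=None):
    s=manip.state(); im=manip.get_image(n)
    if fn: cv2.imwrite('pics/'+fn,im['color'][:,:,::-1])
    if 'mount' in im:
        T=np.eye(4);T[:3,:3]=Ro.from_euler('xyz',s['tcp_rot']).as_matrix();T[:3,3]=s['eef_pos']
        C=T@np.array(im['mount']); im['Rc']=C[:3,:3]; im['o']=C[:3,3]
    else:
        R=np.array(im['R']);im['Rc']=R.T; im['o']=-R.T@np.array(im['t'])
    return im
def rays(im,uv):
    uv=np.asarray(uv,float).reshape(-1,2);K=np.array(im['camera_matrix'])
    d=np.c_[(uv[:,0]-K[0,2])/K[0,0],(uv[:,1]-K[1,2])/K[1,1]]
    r0=np.linalg.norm(d,axis=1);r=r0.copy()
    for _ in range(30): r=r0/(1+im['k1']*r*r)
    s=np.where(r0>0,r/np.maximum(r0,1e-12),1)
    return np.c_[d*s[:,None],np.ones(len(d))]
def plane(im,uv,z):
    w=rays(im,uv)@im['Rc'].T
    return im['o']+w*((z-im['o'][2])/w[:,2])[:,None]
def cloud(im):
    v,u=np.mgrid[0:384,0:512]; d=rays(im,np.c_[u.ravel(),v.ravel()])
    P=im['o']+(d*im['z_map'].reshape(-1,1))@im['Rc'].T
    P[im['z_map'].ravel()==0]=np.nan
    return P.reshape(384,512,3)
def proj(im,X):
    c=(np.asarray(X)-im['o'])@im['Rc']; s=c[:,:2]/c[:,2:]; s=s*(1+im['k1']*(s**2).sum(1))[:,None]
    K=np.array(im['camera_matrix']); return s*[K[0,0],K[1,1]]+[K[0,2],K[1,2]]
E
python3 - <<'E'
from h import *
print(manip.state(), manip.pinch_z)
for n in ('scene','top','wrist'):
    im=grab(n,n+'0.png'); print(n,im['o'],im['k1'],im['camera_matrix'])
E
```

```text
pics
{'clock': 0.0, 'joint_positions': array([ 9.38677120e-01,  1.81548250e-01,  1.60799872e+00, -1.69845775e-05,
        1.35379278e+00, -2.06291323e-01]), 'qvel': array([ 0.00015823,  0.00062414, -0.00023651, -0.00026024, -0.00269429,
       -0.00049499]), 'joint_torque': array([ 5.11475955e-04, -4.33864903e+01, -3.41856372e+01,  7.01700454e-02,
        3.84558016e-02, -9.65703566e-05]), 'eef_pos': array([0.23717965, 0.52321727, 0.23781057]), 'tcp_rot': array([-3.13987920e+00, -3.41631678e-04,  2.71576815e+00]), 'contact_force': array([ 0.03610095, -0.19254964, -0.1796312 ]), 'ft_torque': array([-0.01758016, -0.00877404, -0.00996214]), 'opening': 0.9985211231471064} 0.0187
scene [1.64427927 0.3466563  1.22016361] 0.027945891695185358 [[453.98355953   0.         245.59951913]
 [  0.         453.98355953 198.84448524]
 [  0.           0.           1.        ]]
top [0.31970192 0.00737153 1.30606213] -0.11633155527540269 [[403.99770475   0.         253.32061903]
 [  0.         403.99770475 190.46013044]
 [  0.           0.           1.        ]]
wrist [0.16134872 0.5581892  0.38319315] -0.053409417154113084 [[314.67048787   0.         253.15774544]
 [  0.         314.67048787 190.64727982]
 [  0.           0.           1.        ]]
```

View pics/scene0.png

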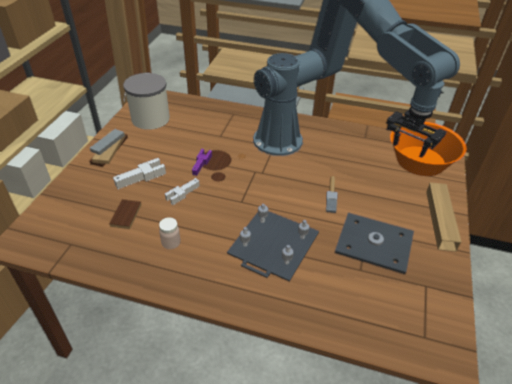

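View pics/top0.png

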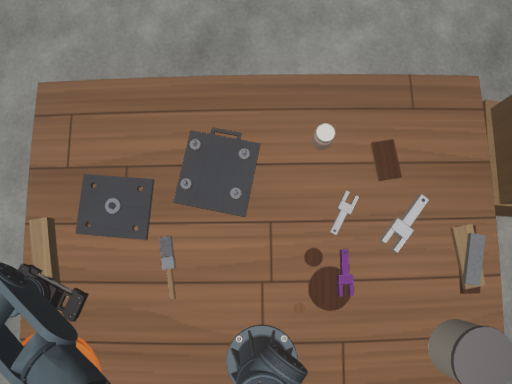

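View pics/wrist0.png

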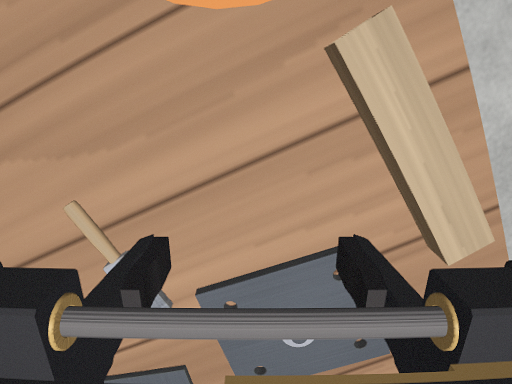

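The job's gauge is the small aluminium fork at about (345,213) in the top view. Its larger twin is at (405,222) and the purple one at (346,272). The press is centred near (217,173), and its near-right collar is at (236,193).

```bash
python3 - <<'E'
from h import *
im=grab('top'); C=cloud(im); c=im['color'].astype(int)
hsv=cv2.cvtColor(im['color'],cv2.COLOR_RGB2HSV)
m=((hsv[:,:,1]<40)&(hsv[:,:,2]>130)).astype(np.uint8)
m[:180]=0;m[260:]=0
n,l,st,ce=cv2.connectedComponentsWithStats(m)
for i in range(1,n):
    if st[i,4]>60:
        v,u=np.nonzero(l==i); P=plane(im,np.c_[u,v],.03)[:,:2]
        (cx,cy),(w,h),a=cv2.minAreaRect((P*1000).astype(np.float32))
        print(ce[i],st[i,4],cx,cy,w,h,a,'z',np.nanmedian(C[v,u,2]), np.cov(P.T)[0,1])
# dark plate
m=((hsv[:,:,2]<75)&(hsv[:,:,1]<90)).astype(np.uint8); m[:120]=0; m[230:]=0; m[:,:165]=0;m[:,290:]=0
m=cv2.morphologyEx(m,cv2.MORPH_OPEN,np.ones((5,5),np.uint8))
v,u=np.nonzero(m); P=plane(im,np.c_[u,v],.012)
print(cv2.minAreaRect((P[:,:2]*1000).astype(np.float32)))
for uv in [(236,193),(186,184),(244,154),(195,144)]:
    print(uv,plane(im,[uv],.075), np.nanmax(C[uv[1]-8:uv[1]+9,uv[0]-8:uv[0]+9,2]))
big=cv2.resize(im['color'][100:260,160:440],None,fx=2.8,fy=2.8,interpolation=cv2.INTER_CUBIC)
cv2.imwrite('pics/topbig.png',big[:,:,::-1])
E
```

```text
[ 21.55319149 196.93617021] 94 521.7738037109375 798.2227172851562 38.90555953979492 44.543418884277344 16.769245147705078 z -0.7519764981942143 -1.0706896633104776e-05
[343.19847328 211.78371501] 393 457.13739013671875 -263.80413818359375 45.77223205566406 144.93772888183594 60.7972412109375 z 0.028362408664836414 -0.0005867084292280558
[ 11.29784367 217.00673854] 742 450.12481689453125 824.7361450195312 184.4587860107422 93.21238708496094 5.036174774169922 z -0.7515988215882436 0.0005342792998300012
[405.568 223.464] 750 427.73291015625 -473.1288146972656 65.90139770507812 204.76319885253906 51.45388412475586 z 0.039990339754601534 -0.001293645319367042
[112.02830189 205.32075472] 106 491.4716491699219 479.4962158203125 44.14628982543945 42.548587799072266 89.47012329101562 z 0.028151184812479912 -2.3197387775798084e-06
[505.09192201 236.41225627] 359 361.5266418457031 -804.0540771484375 47.45172119140625 134.3919677734375 84.07203674316406 z -0.7520644732656425 -0.00016060678869624098
((0.0, 0.0), (0.0, 0.0), 0.0)
(236, 193) [[0.51948885 0.07211244 0.075     ]] 0.09804224981498044
(186, 184) [[0.55009829 0.22792002 0.075     ]] 0.10085832785284965
(244, 154) [[0.64323747 0.04633441 0.075     ]] 0.09810504525970565
(195, 144) [[0.67862933 0.20145588 0.075     ]] 0.09813089069842507
```

View pics/topbig.png

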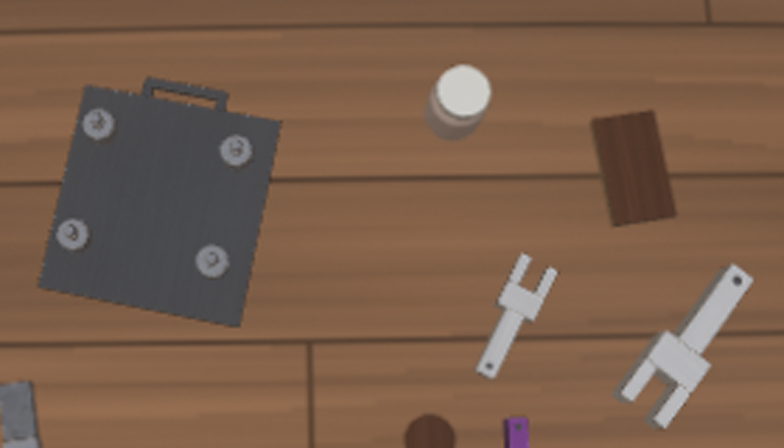

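```bash
cat >> h.py <<'E'
def rel(pos,yaw_deg,tilt=None):
    """shift cm / rotvec deg from the present pose to a tool-down pose with tool yaw"""
    s=manip.state();R0=Ro.from_euler('xyz',s['tcp_rot']);R1=Ro.from_euler('xyz',[np.pi,0,np.deg2rad(yaw_deg)])
    d=R0.inv().apply(np.array(pos)-s['eef_pos'])*100; r=np.rad2deg((R0.inv()*R1).as_rotvec())
    print('shift cm',d.round(3),'turn',r.round(2),'| pos',s['eef_pos'].round(4),'rpy',np.rad2deg(s['tcp_rot']).round(2),'t',round(s['clock'],2))
E
python3 - <<'E'
from h import *
im=manip.get_image('wrist'); M=np.array(im['mount']); print(M.round(4))
K=np.array(im['camera_matrix'])
for p in ([0,0,0],[0,0,.1],[0,0,.2],[-.1,0,.15],[.1,0,.15]):
    c=np.linalg.inv(M)@np.r_[p,1]; print(p,(K@c[:3]/c[2])[:2])
rel([.43,-.25,.2],150.8)
E
```

```text
[[ 2.000e-04 -9.478e-01 -3.189e-01  8.350e-02]
 [ 1.000e+00  4.000e-04 -6.000e-04  3.000e-04]
 [ 7.000e-04 -3.189e-01  9.478e-01 -1.453e-01]
 [ 0.000e+00  0.000e+00  0.000e+00  1.000e+00]]
[0, 0, 0] [252.83374169 253.56512261]
[0, 0, 0.1] [253.03546583 191.81942695]
[0, 0, 0.2] [253.12912888 163.15012606]
[-0.1, 0, 0.15] [253.07940108 264.86170867]
[0.1, 0, 0.15] [253.10203134  64.86611724]
shift cm [-49.492 -62.482   3.872] turn [-0.05 -0.01  4.81] | pos [0.2373 0.5235 0.2383] rpy [-1.7995e+02 -1.0000e-02  1.5561e+02] t 0.25
```

```bash
python3 -m crank '[-1,-24.7,-31.2,2,0,0,2.4, -1,-24.7,-31.2,2,0,0,2.4, -1,-24.7,-31.2,2,0,0,2.4, -1,-24.7,-31.2,2,0,0,2.4, -1,-24.7,-31.2,2,0,0,2.4, -1,-24.7,-31.2,2,0,0,2.4, -1,-24.7,-31.2,2,0,0,2.4, -1,-24.7,-31.2,2,0,0,2.4, -1,-24.7,-31.2,2,0,0,2.4, -1,-24.7,-31.2,2,0,0,2.4]'; python3 -c "
from h import *
rel([.43,-.25,.2],150.8)"
```

```text
clock: 1.08
eef_pos: [0.3337, 0.1343, 0.2185]
tcp_rot: [-3.14, 0.001, 2.672]
contact_force: [0.5, 0.6, 0.3]
opening: 0.999
shift cm [-25.968 -29.918   1.921] turn [-0.07  0.07  2.31] | pos [0.3337 0.1343 0.2185] rpy [-1.7993e+02  7.0000e-02  1.5311e+02] t 1.08
```

```bash
python3 -m crank '[-1,-26,-29.9,1.9,0,0,2.3, -1,-26,-29.9,1.9,0,0,2.3, -1,-26,-29.9,1.9,0,0,2.3, -1,-26,-29.9,1.9,0,0,2.3, -1,-26,-29.9,1.9,0,0,2.3, -1,-26,-29.9,1.9,0,0,2.3, -1,-26,-29.9,1.9,0,0,2.3, -1,-26,-29.9,1.9,0,0,2.3, -1,-26,-29.9,1.9,0,0,2.3,-1,-26,-29.9,1.9,0,0,2.3]'; python3 - <<'E'
from h import *
im=grab('wrist','w1.png')
E
```

```text
clock: 1.92
eef_pos: [0.4306, -0.254, 0.2001]
tcp_rot: [-3.14, 0.002, 2.63]
contact_force: [-0.9, 0.4, -0.2]
opening: 1.002
```

View pics/w1.png

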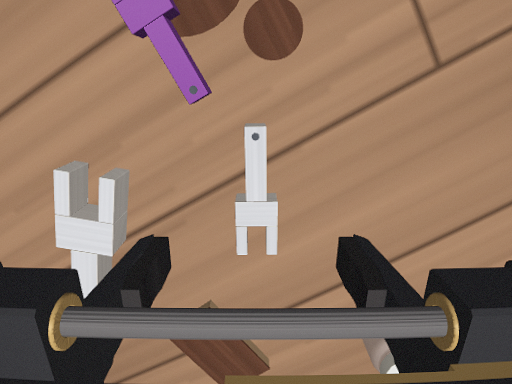

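The wrist view shows the gauge unobstructed: the shank end is at (256,126) and the fork tips are at row 255. The larger twin is at the left.

```bash
cat >> h.py <<'E'
def gauge(im,ztop,lo=(180,100),hi=(330,275),vmin=150):
    hsv=cv2.cvtColor(im['color'],cv2.COLOR_RGB2HSV)
    m=((hsv[:,:,1]<40)&(hsv[:,:,2]>vmin)).astype(np.uint8); k=np.zeros_like(m);k[lo[1]:hi[1],lo[0]:hi[0]]=1; m*=k
    n,l,st,ce=cv2.connectedComponentsWithStats(m); i=1+np.argmax(st[1:,4])
    v,u=np.nonzero(l==i); P=plane(im,np.c_[u,v],ztop)[:,:2]
    (cx,cy),(w,h),a=cv2.minAreaRect((P*1000).astype(np.float32))
    a=np.deg2rad(a if w>h else a+90); d=np.array([np.cos(a),np.sin(a)])
    if d[0]<0: d=-d
    o=np.array([cx,cy])+7.5*d
    print('gauge rect',w,h,'px',st[i],'yaw',np.rad2deg(np.arctan2(d[1],d[0])),'origin mm',o); return o,d
E
python3 - <<'E'
from h import *
im=grab('wrist')
o,d=gauge(im,.03)
C=cloud(im); print(C[160,256],C[215,256])
g=o-40*d; print(g); rel([g[0]/1e3,g[1]/1e3,.004],180+np.rad2deg(np.arctan2(d[1],d[0])))
E
```

```text
gauge rect 46.215797424316406 143.66845703125 px [ 237  124   43  129 3313] yaw -28.565254211425795 origin mm [ 462.09791256 -268.7703686 ]
[ 0.423963   -0.24994917  0.02889148] [ 0.47695213 -0.27960766  0.03032566]
[ 426.9669883  -249.64399516]
shift cm [ 0.55   0.215 19.592] turn [-0.11  0.1  -0.85] | pos [ 0.4306 -0.2537  0.1999] rpy [-1.7989e+02  1.0000e-01  1.5059e+02] t 2.02
```

```bash
python3 -m crank '[-1,0.55,0.2,8,0,0,-0.4, -1,0.55,0.2,12,0,0,-0.4, -1,0.55,0.2,15,0,0,-0.4, -1,0.55,0.2,17.5,0,0,-0.4, -1,0.55,0.2,19,0,0,-0.4, -1,0.55,0.2,19.6,0,0,-0.4, -1,0.55,0.2,19.6,0,0,-0.4, -1,0.55,0.2,19.6,0,0,-0.4]' ; python3 -m crank '[1,0,0,0,0,0,0, 1,0,0,0,0,0,0, 1,0,0,0,0,0,0, 1,0,0,0,0,0,0, 1,0,0,0,0,0,0, 1,0,0,0,0,0,0, 1,0,0,0,0,0,0,1,0,0,0,0,0,0]' 50; python3 -c "
from h import *
grab('wrist','w2.png');s=manip.state();print(s['eef_pos'],np.rad2deg(s['tcp_rot']),s['opening'],s['ft_torque'])"
```

```text
clock: 2.68
eef_pos: [0.427, -0.2491, 0.0043]
tcp_rot: [-3.14, 0.001, 2.636]
contact_force: [-0.1, -0.3, 0.8]
opening: 0.999
clock: 3.35
eef_pos: [0.427, -0.2491, 0.0044]
tcp_rot: [-3.14, 0.001, 2.636]
contact_force: [0.3, -0.7, 0.5]
opening: 0.422
[ 0.42695622 -0.24906854  0.00429679] [-1.79903895e+02  6.45501050e-02  1.51024000e+02] 0.372914291977792 [-0.04738378 -0.00501743 -0.01060091]
```

View pics/w2.png

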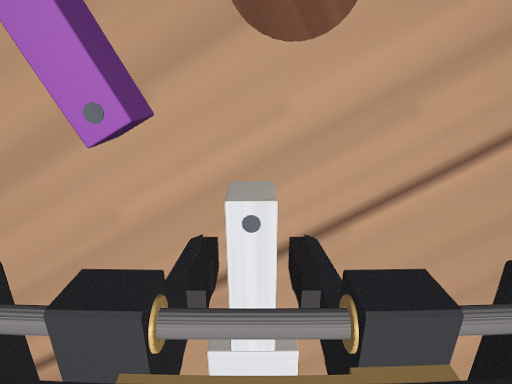

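The fingers straddle the shank, whose end is at about (251,192). They are still closing, so I'll keep closing.

```bash
python3 -m crank '[1,0,0,0,0,0,0, 1,0,0,0,0,0,0, 1,0,0,0,0,0,0, 1,0,0,0,0,0,0, 1,0,0,0,0,0,0]' 50; python3 -m crank '[1,0,0,-2,0,0,0, 1,0,0,-4,0,0,0, 1,0,0,-7,0,0,0, 1,0,0,-10,0,0,0, 1,0,0,-11,0,0,0, 1,0,0,-11,0,0,0]'; python3 - <<'E'
from h import *
grab('wrist','w3.png');im=grab('top');C=cloud(im)
hsv=cv2.cvtColor(im['color'],cv2.COLOR_RGB2HSV)
cv2.imwrite('pics/t3.png',im['color'][:,:,::-1])
s=manip.state();print(s)
E
```

```text
clock: 3.82
eef_pos: [0.4269, -0.2491, 0.0043]
tcp_rot: [-3.14, 0.001, 2.636]
contact_force: [1.4, -0.8, -0.7]
opening: 0.241
clock: 4.32
eef_pos: [0.4283, -0.2501, 0.1166]
tcp_rot: [-3.139, 0.006, 2.636]
contact_force: [1.1, -0.5, -3.7]
opening: 0.246
{'clock': 4.4167, 'joint_positions': array([-7.67658155e-01,  1.57089437e-01,  1.91347126e+00, -1.54006499e-03,
        1.07078540e+00, -1.83185999e+00]), 'qvel': array([-1.49923742e-03,  2.78003441e-02,  2.11235929e-02,  1.02146530e-05,
        4.39491861e-03,  1.06682742e-03]), 'joint_torque': array([ 1.44258115e-02, -4.02990496e+01, -3.18656838e+01, -5.72692006e-03,
       -1.03721756e-01,  8.82167069e-05]), 'eef_pos': array([ 0.42634014, -0.24834482,  0.11312965]), 'tcp_rot': array([-3.14022324e+00, -1.11164530e-04,  2.63573628e+00]), 'contact_force': array([-0.32818149,  0.25331954, -3.94906311]), 'ft_torque': array([ 0.07680985,  0.10612387, -0.02216314]), 'opening': 0.2464396669995166}
```

View pics/w3.png

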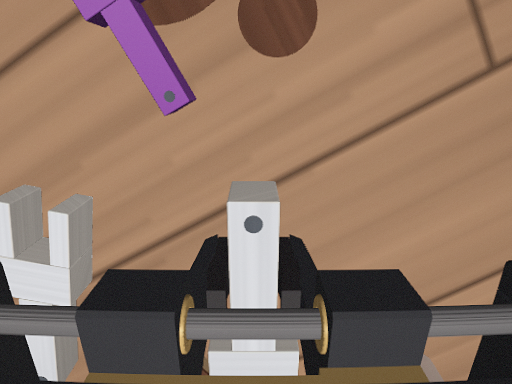

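View pics/t3.png

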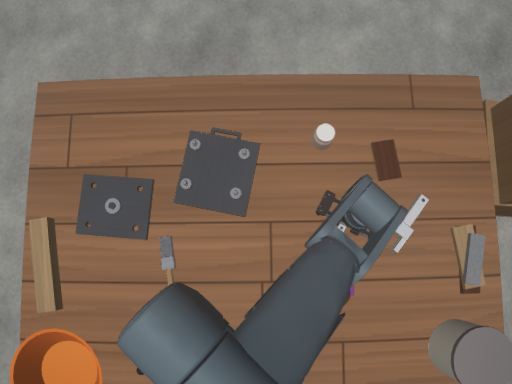

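The gauge is held level: 3.9 N of load, opening about 21.7 mm, and it has not pitched. Next I go over the press centre to measure the near collars.

```bash
python3 -c "
from h import *
rel([.598,.137,.25],168.5)"
```

```text
shift cm [  3.658  42.008 -13.744] turn [ -0.08  -0.02 -17.48] | pos [ 0.4263 -0.2483  0.1131] rpy [-1.7992e+02 -1.0000e-02  1.5102e+02] t 4.42
```

```bash
python3 -m crank '[1,0.5,3,-3,0,0,-1, 1,1,6,-6,0,0,-3, 1,1.5,10,-9,0,0,-5, 1,2,14,-11,0,0,-7, 1,2.2,18,-13,0,0,-9, 1,2.5,22,-13.7,0,0,-11, 1,2.9,26,-13.7,0,0,-13, 1,3.2,30,-13.7,0,0,-15, 1,3.4,34,-13.7,0,0,-16.5, 1,3.6,38,-13.7,0,0,-17.5]'; python3 -c "
from h import *
rel([.598,.137,.25],168.5)"
```

```text
clock: 5.25
eef_pos: [0.5748, 0.0964, 0.2464]
tcp_rot: [-3.14, -0.005, 2.943]
contact_force: [1.0, -0.3, -2.6]
opening: 0.245
shift cm [-1.472  4.437 -0.378] turn [-0.11 -0.29  0.1 ] | pos [0.5748 0.0964 0.2464] rpy [-179.89   -0.29  168.6 ] t 5.25
```

```bash
python3 -m crank '[1,-0.8,2,-0.3,0,0,0, 1,-1.5,4.4,-0.4,0,0,0, 1,-1.5,4.4,-0.4,0,0,0, 1,-1.5,4.4,-0.4,0,0,0]'; python3 - <<'E'
from h import *
im=grab('wrist','w4.png'); np.save('pics/w4z.npy',im['z_map'])
E
```

```text
clock: 5.58
eef_pos: [0.5972, 0.1376, 0.2466]
tcp_rot: [-3.138, -0.01, 2.945]
contact_force: [-0.7, -0.7, -3.5]
opening: 0.242
```

View pics/w4.png

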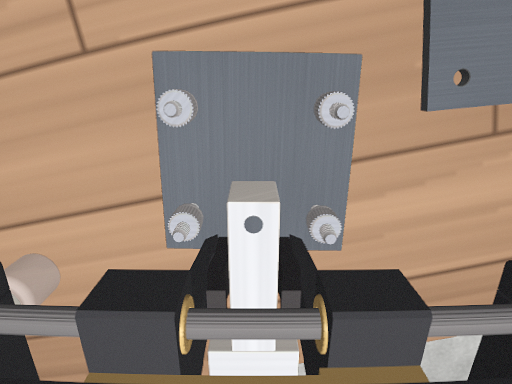

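In the wrist view, up is towards the robot. The near-right (high) collar is at (176,108) and the near-left one at (336,110). The plate's near edge runs from (153,52) to (361,55).

```bash
cat >> h.py <<'E'
def collar(im,ctr,ztop,rad=30,fn=None):
    """circle fit of bright collar top (convex hull of bright mask) projected on ztop"""
    hsv=cv2.cvtColor(im['color'],cv2.COLOR_RGB2HSV)
    x,y=map(int,ctr); m=np.zeros(hsv.shape[:2],np.uint8)
    sub=(slice(max(y-rad,0),y+rad),slice(max(x-rad,0),x+rad))
    m[sub]=((hsv[sub][:,:,1]<60)&(hsv[sub][:,:,2]>140)).astype(np.uint8)
    n,l,st,ce=cv2.connectedComponentsWithStats(m);i=1+np.argmax(st[1:,4]); m=(l==i).astype(np.uint8)
    cs,_=cv2.findContours(m,cv2.RETR_EXTERNAL,cv2.CHAIN_APPROX_NONE)
    h=cv2.convexHull(max(cs,key=cv2.contourArea))[:,0]
    P=plane(im,h,ztop)[:,:2]*1e3
    (cx,cy),r=cv2.minEnclosingCircle(P.astype(np.float32))
    v,u=np.nonzero(m)
    return (cx,cy),r,st[i]
E
python3 - <<'E'
from h import *
s=manip.state();print(s['eef_pos'],s['tcp_rot'])
im=grab('wrist','w5.png');C=cloud(im)
big=cv2.resize(im['color'][40:150,140:370],None,fx=3.4,fy=3.4,interpolation=cv2.INTER_CUBIC); cv2.imwrite('pics/w5b.png',big[:,:,::-1])
for c in [(176,108),(337,110)]:
    sub=C[c[1]-25:c[1]+25,c[0]-25:c[0]+25,2]; 
    h=np.histogram(sub[sub>.03],bins=np.arange(.03,.11,.004)); print(h[0])
    for z in (.070,.072,.076,.080): print(c,z,collar(im,c,z))
print('plate',np.nanmedian(C[100:150,230:280,2]))
print('edge',plane(im,[(153.5,52),(361,55)],.012))
E
```

```text
[0.59700318 0.13656204 0.24705902] [-3.13800921 -0.00982067  2.94348125]
[  0   0   0   0   5  23  20  25  25  25  32 214 588  17  30  77 131   0
   0]
(176, 108) 0.07 ((519.3416748046875, 72.36857604980469), 18.997787475585938, array([ 157,   89,   38,   39, 1092], dtype=int32))
(176, 108) 0.072 ((519.32568359375, 72.87083435058594), 18.88019561767578, array([ 157,   89,   38,   39, 1092], dtype=int32))
(176, 108) 0.076 ((519.2933349609375, 73.87529754638672), 18.64504623413086, array([ 157,   89,   38,   39, 1092], dtype=int32))
(176, 108) 0.08 ((519.26123046875, 74.87977600097656), 18.409860610961914, array([ 157,   89,   38,   39, 1092], dtype=int32))
[  0   0   8  18  25  24  24  30  30 167 583  19  13  17  31  79 127   0
   0]
(337, 110) 0.07 ((552.4775390625, 230.5465850830078), 18.633337020874023, array([319,  91,  37,  38, 987], dtype=int32))
(337, 110) 0.072 ((552.2564697265625, 230.0698699951172), 18.517969131469727, array([319,  91,  37,  38, 987], dtype=int32))
(337, 110) 0.076 ((551.81396484375, 229.1162109375), 18.28739356994629, array([319,  91,  37,  38, 987], dtype=int32))
(337, 110) 0.08 ((551.3715209960938, 228.16241455078125), 18.056678771972656, array([319,  91,  37,  38, 987], dtype=int32))
plate 0.01115495509102496
edge [[0.45425394 0.04942469 0.012     ]
 [0.50351369 0.27907365 0.012     ]]
```

View pics/w5b.png

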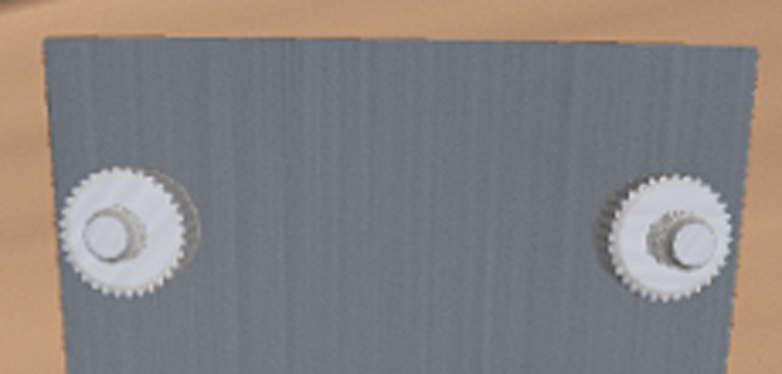

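```bash
python3 - <<'E'
from h import *
im=grab('wrist');C=cloud(im)
print('post top',plane(im,[(171.5,109.1)],.096), 'b', plane(im,[(691/3.4+140,243/3.4+40)],.096))
sub=C[95:125,158:195,2]; print('top z a',np.median(sub[(sub>.07)&(sub<.086)])); sub=C[95:125,320:355,2]; print('b',np.median(sub[(sub>.064)&(sub<.08)]))
M=np.array(im['mount'])
d=rays(im,[(228.5,201),(279,201),(231,182),(277,182),(253,201)])@M[:3,:3].T; o=M[:3,3]
print('top edge',o+d[[0,1,4]]*((-.0257-o[2])/d[[0,1,4],2])[:,None]); print('bot edge',o+d[2:4]*((.0043-o[2])/d[2:4,2])[:,None])
E
```

```text
post top [[0.51916193 0.07424026 0.096     ]] b [[0.55257073 0.22958498 0.096     ]]
top z a 0.07877154484613388
b 0.0711445657659181
top edge [[ 0.0388257  -0.00976107 -0.0257    ]
 [ 0.03883349  0.01071537 -0.0257    ]
 [ 0.03883102  0.0001734  -0.0257    ]]
bot edge [[ 0.0377001  -0.01079175  0.0043    ]
 [ 0.03770827  0.01206925  0.0043    ]]
```

```bash
python3 -c "
from h import *
rel([.372,.106,.15],168);rel([.372,.106,.02],168)"
```

```text
shift cm [21.417 -7.341 10.034] turn [-0.18 -0.45  0.55] | pos [0.5973 0.1356 0.2484] rpy [-179.82   -0.45  168.55] t 5.73
shift cm [21.314 -7.301 23.033] turn [-0.18 -0.45  0.55] | pos [0.5973 0.1356 0.2484] rpy [-179.82   -0.45  168.55] t 5.73
```

```bash
python3 -m crank '[1,4,-1.3,1,-0.2,-0.4,0.5, 1,8,-2.6,3,-0.2,-0.4,0.5, 1,12,-4,5,-0.2,-0.4,0.5, 1,16,-5.5,7,-0.2,-0.4,0.5, 1,19,-6.5,9,-0.2,-0.4,0.5, 1,21.4,-7.3,11,-0.2,-0.4,0.5, 1,21.4,-7.3,14,-0.2,-0.4,0.5, 1,21.4,-7.3,16,-0.2,-0.4,0.5, 1,21.4,-7.3,17,-0.2,-0.4,0.5, 1,21.4,-7.3,17,-0.2,-0.4,0.5]'; python3 - <<'E'
from h import *
im=grab('wrist','w6.png'); grab('scene','s6.png')
rel([.372,.106,.02],168)
E
```

```text
clock: 6.57
eef_pos: [0.3692, 0.1054, 0.0783]
tcp_rot: [-3.141, -0.005, 2.931]
contact_force: [-0.9, 0.2, -3.0]
opening: 0.245
shift cm [-0.035  0.039  6.056] turn [ 0.02 -0.06 -0.03] | pos [0.3716 0.1057 0.0806] rpy [ 1.7998e+02 -6.0000e-02  1.6797e+02] t 6.67
```

View pics/w6.png

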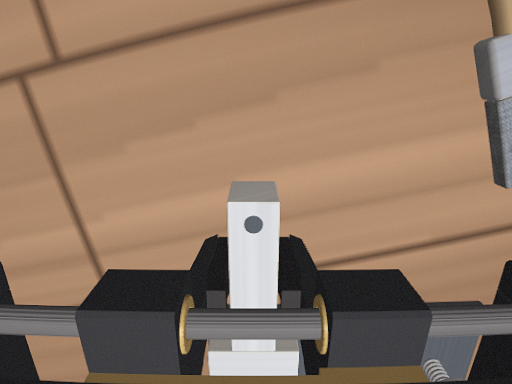

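View pics/s6.png

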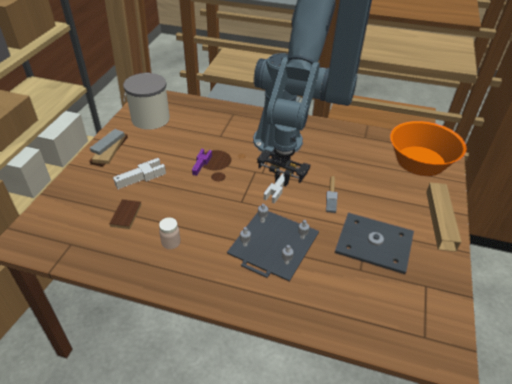

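The gauge is still square in the jaws, with the shank end at (253,190), and the fork points at the near-right post. I'll lower it, then slide it in.

```bash
python3 -m crank '[1,0,0,2,0,0,0, 1,0,0,4,0,0,0, 1,0,0,5.5,0,0,0, 1,0,0,6.05,0,0,0, 1,0,0,6.05,0,0,0, 1,0,0,6.05,0,0,0]'; python3 - <<'E'
from h import *
im=grab('scene','s7.png'); 
big=cv2.resize(im['color'][140:280,200:370],None,fx=4.4,fy=4.2,interpolation=cv2.INTER_CUBIC); cv2.imwrite('pics/s7b.png',big[:,:,::-1])
rel([.4404,.0911,.02],168)
E
```

```text
clock: 7.17
eef_pos: [0.3724, 0.1056, 0.0209]
tcp_rot: [3.141, -0.0, 2.931]
contact_force: [0.5, 0.6, -3.8]
opening: 0.246
shift cm [-6.92e+00 -4.00e-03  1.21e-01] turn [ 0.03  0.05 -0.04] | pos [0.3727 0.1056 0.0211] rpy [1.7997e+02 5.0000e-02 1.6796e+02] t 7.22
```

View pics/s7b.png

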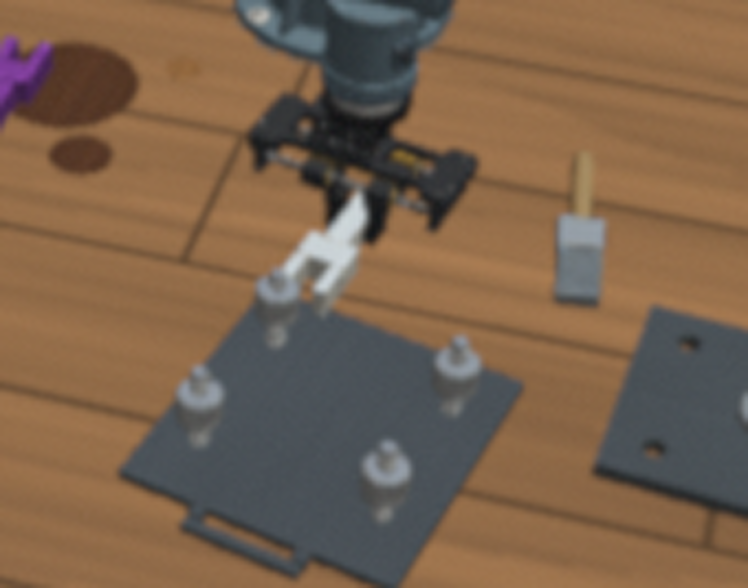

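```bash
python3 -m crank '[1,-1,0,0.1,0,0,0, 1,-2,0,0.1,0,0,0, 1,-3,0,0.1,0,0,0, 1,-4,0,0.1,0,0,0, 1,-4,0,0.1,0,0,0]'; python3 - <<'E'
from h import *
rel([.4404,.0911,.02],168)
print(manip.state()['contact_force'],manip.state()['ft_torque'])
E
```

```text
clock: 7.63
eef_pos: [0.4154, 0.0966, 0.021]
tcp_rot: [3.14, 0.005, 2.931]
contact_force: [0.0, 0.6, -3.9]
opening: 0.244
shift cm [-2.559 -0.01   0.117] turn [ 0.06  0.27 -0.08] | pos [0.4154 0.0966 0.021 ] rpy [179.94   0.27 167.92] t 7.63
[ 0.01042689  0.61340394 -3.86559375] [-0.00816854  0.05219914 -0.00268109]
```

```bash
python3 -m crank '[1,-0.8,0,0.1,0,0,0, 1,-1.6,0,0.1,0,0,0, 1,-2.4,0,0.1,0,0,0, 1,-2.56,0,0.1,0,0,0, 1,-2.56,0,0.1,0,0,0]'; python3 - <<'E'
from h import *
im=grab('scene','s8.png'); 
big=cv2.resize(im['color'][140:280,200:370],None,fx=4.4,fy=4.2,interpolation=cv2.INTER_CUBIC); cv2.imwrite('pics/s8b.png',big[:,:,::-1])
rel([.4404,.0911,.0163],168)
print(manip.state()['contact_force'],manip.state()['ft_torque'])
E
```

```text
clock: 8.05
eef_pos: [0.4412, 0.091, 0.0202]
tcp_rot: [3.14, 0.005, 2.93]
contact_force: [0.7, -0.6, -3.2]
opening: 0.244
shift cm [ 0.001 -0.003  0.37 ] turn [ 0.06  0.24 -0.09] | pos [0.4404 0.0911 0.02  ] rpy [179.94   0.24 167.91] t 8.1
[ 0.87339445 -0.11331752 -2.59075006] [ 0.01288805  0.17750741 -0.01135966]
```

View pics/s8b.png

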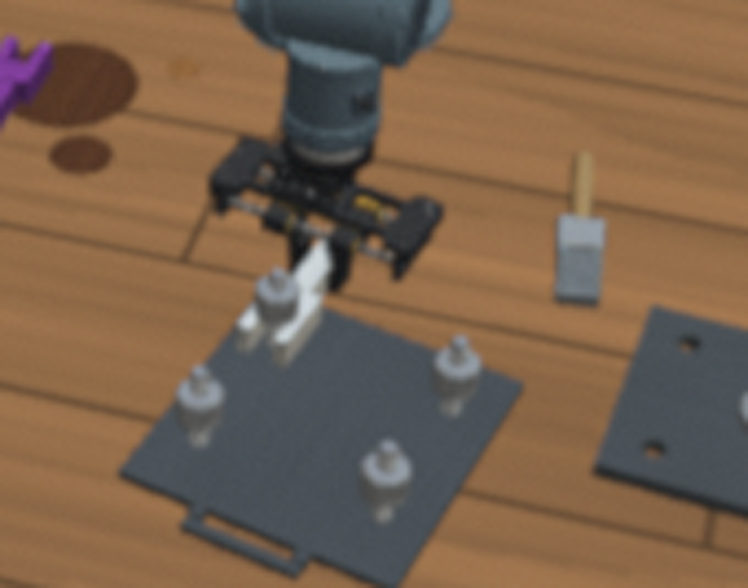

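The fork now straddles the post under the collar, at (278,310) in the zoomed view. Next I lower it gently.

```bash
python3 -m crank '[1,0,0,0.1,0,0.2,0, 1,0,0,0.2,0,0.2,0, 1,0,0,0.3,0,0.2,0, 1,0,0,0.33,0,0.2,0, 1,0,0,0.33,0,0.2,0]'; python3 - <<'E'
from h import *
s=manip.state();print(s['contact_force'],s['ft_torque'],s['eef_pos'],s['tcp_rot'])
E
```

```text
clock: 8.52
eef_pos: [0.4401, 0.0912, 0.0166]
tcp_rot: [3.141, 0.0, 2.931]
contact_force: [-0.3, 0.9, -3.4]
opening: 0.244
[-0.29678426  0.93215554 -3.37198345] [0.00880566 0.13273384 0.0090305 ] [0.44013789 0.0912266  0.01659956] [3.14059690e+00 2.64191546e-04 2.93066781e+00]
```

```bash
python3 -m crank '[1,0,0,0.03,0,0,0, 1,0,0,0.06,0,0,0, 1,0,0,0.06,0,0,0]'; python3 -m crank '[1,0,0,0.03,0,0,0, 1,0,0,0.06,0,0,0, 1,0,0,0.06,0,0,0]';python3 - <<'E'
from h import *
s=manip.state();print(s['contact_force'],s['ft_torque'],s['eef_pos'],s['tcp_rot'])
E
```

```text
clock: 8.77
eef_pos: [0.4401, 0.0913, 0.0162]
tcp_rot: [3.141, 0.0, 2.931]
contact_force: [-1.7, 0.6, 1.6]
opening: 0.246
clock: 9.02
eef_pos: [0.4401, 0.0913, 0.0161]
tcp_rot: [3.141, 0.0, 2.931]
contact_force: [-5.3, -1.3, 9.0]
opening: 0.244
[-5.26786297 -1.2815463   8.9957439 ] [-0.0031272   0.64888107  0.02603168] [0.44013244 0.09127454 0.01613524] [3.14076760e+00 2.75165001e-05 2.93098372e+00]
```

```bash
python3 -m crank '[0,0,0,-0.05,0,0,0, 0,0,0,-0.05,0,0,0, 0,0,0,-0.05,0,0,0, 0,0,0,-0.05,0,0,0]'; python3 -m crank '[-0.2,0,0,-2,0,0,0, -0.2,0,0,-5,0,0,0, -0.2,0,0,-9,0,0,0, -0.2,0,0,-13,0,0,0, -0.2,0,0,-15,0,0,0]';python3 - <<'E'
from h import *
s=manip.state();print(s['contact_force'],s['eef_pos'],s['tcp_rot'],s['joint_positions'])
im=grab('wrist','w9.png');
rel([.5192-.03,.0743+.006,.2],168)
E
```

```text
clock: 9.35
eef_pos: [0.4405, 0.0912, 0.0167]
tcp_rot: [3.141, 0.001, 2.931]
contact_force: [-0.5, 0.4, 0.0]
opening: 0.493
clock: 9.77
eef_pos: [0.4423, 0.0911, 0.1712]
tcp_rot: [3.14, 0.007, 2.931]
contact_force: [1.0, -0.8, 0.3]
opening: 0.601
[ 1.04570208 -0.8343222   0.31382628] [0.44233097 0.09109397 0.17123089] [3.13966898 0.00654146 2.93103283] [-6.14584597e-02 -3.01605800e-02  1.97751641e+00  1.00342272e-03
  1.18748236e+00 -1.42207339e+00]
shift cm [-4.657 -0.102 -2.575] turn [ 0.15  0.64 -0.06] | pos [0.4442 0.091  0.1737] rpy [179.85   0.64 167.94] t 9.82
```

View pics/w9.png

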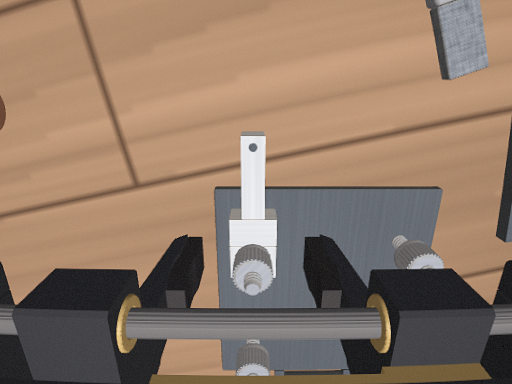

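The gauge sits with its fork round the post; the shank end is at (253,135) and the collar at (253,265). I'll hover over the collar with joint 6 wound back.

```bash
python3 -c "
from h import *
rel([.5192,.0743,.2],232)"; 
```

```text
shift cm [-7.716 -0.062 -2.541] turn [ -0.23   0.65 -64.06] | pos [0.4442 0.091  0.1737] rpy [179.85   0.64 167.94] t 9.82
```

```bash
python3 -m crank '[-0.2,0,0,-2.5,0,0,-7, -0.2,-1.5,0,-2.5,0,0,-14, -0.2,-3,0,-2.5,0,0,-21, -0.2,-4.5,0,-2.5,0,0,-28, -0.2,-6,0,-2.5,0,0,-35, -0.2,-7.7,0,-2.5,0,0.3,-42, -0.2,-7.7,0,-2.5,0,0.3,-49, -0.2,-7.7,0,-2.5,0,0.3,-56, -0.2,-7.7,0,-2.5,0,0.3,-63, -0.2,-7.7,0,-2.5,0,0.3,-64]'; python3 -m crank '[-0.2,0,0,0,0,0,0,-0.2,0,0,0,0,0,0]';python3 - <<'E'
from h import *
rel([.5192,.0743,.2],232)
print(manip.state()['joint_positions'])
im=grab('wrist','w10.png');np.save('pics/w10.npy',im['z_map']);rel([.5192,.0743,.2],232)
E
```

```text
clock: 10.65
eef_pos: [0.5191, 0.0749, 0.1989]
tcp_rot: [-3.136, 0.003, -2.23]
contact_force: [0.3, 1.1, -0.1]
opening: 0.605
clock: 10.82
eef_pos: [0.5189, 0.0749, 0.1985]
tcp_rot: [-3.136, 0.002, -2.233]
contact_force: [-0.1, 1.2, -0.4]
opening: 0.601
shift cm [ 0.027 -0.064 -0.152] turn [-0.29  0.13  0.04] | pos [0.5189 0.0749 0.1985] rpy [-1.7971e+02  1.3000e-01 -1.2796e+02] t 10.82
[-8.26968042e-02  1.04608582e-01  1.77808958e+00 -9.85661209e-04
  1.25338811e+00 -2.56138642e+00]
shift cm [ 0.031 -0.064 -0.141] turn [-0.3   0.13  0.05] | pos [0.5189 0.0749 0.1986] rpy [-1.7970e+02  1.3000e-01 -1.2795e+02] t 10.87
```

View pics/w10.png

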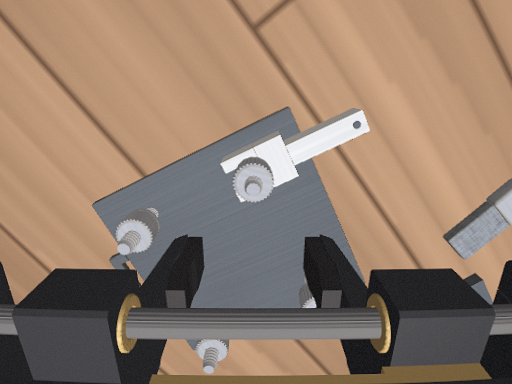

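The collar is at about (253,182), with the gauge square beneath it and its shank end at (362,120). I'll fit the axis using depth-selected points.

```bash
python3 - <<'E'
from h import *
im=grab('wrist');C=cloud(im)
S=C[150:215,220:290]
m=(S[:,:,2]>.075)&(S[:,:,2]<.084); P=S[m]; print('n',m.sum(),'z',np.median(P[:,2]))
print('circ',cv2.minEnclosingCircle((P[:,:2]*1e3).astype(np.float32)))
v,u=np.nonzero(m); h=cv2.convexHull(np.c_[u+220,v+150].astype(np.int32))[:,0]
print('ray',cv2.minEnclosingCircle((plane(im,h,.0795)[:,:2]*1e3).astype(np.float32)))
m=(S[:,:,2]>.092)&(S[:,:,2]<.1); P=S[m];v,u=np.nonzero(m)
print('post n',m.sum(),np.median(P,0), plane(im,[(u.mean()+220,v.mean()+150)],.096))
# gauge top
hsv=cv2.cvtColor(im['color'],cv2.COLOR_RGB2HSV)
m=(hsv[:,:,1]<40)&(hsv[:,:,2]>150)&(C[:,:,2]>.036)&(C[:,:,2]<.047); m[:,:215]=0;m[:100]=0;m[230:]=0
n,l,st,ce=cv2.connectedComponentsWithStats(m.astype(np.uint8)); print(st[1:][st[1:,4]>30])
i=1+np.argmax(st[1:,4]); v,u=np.nonzero(l==i)
P=plane(im,np.c_[u,v],.042)[:,:2]*1e3; print(cv2.minAreaRect(P.astype(np.float32)), np.median(C[v,u,2]))
d=np.array([np.cos(np.deg2rad(-12)),np.sin(np.deg2rad(-12))]); print('along min/max',(P@d).min(),(P@d).max(),'post along',np.array([519.2,74.3])@d); n=np.array([-d[1],d[0]]); q=P@n; sh=(P@d)<(P@d).min()+70
print('lateral shank mid',(q[sh].min()+q[sh].max())/2,'width',np.ptp(q[sh]),'post',np.array([519.2,74.3])@n)
E
```

```text
n 926 z 0.07846074105474121
circ ((518.322265625, 74.02742004394531), 18.24013328552246)
ray ((517.7938842773438, 73.34549713134766), 18.209815979003906)
post n 180 [0.51817981 0.0736883  0.09497657] [[0.51787276 0.07330592 0.096     ]]
[[ 221  110  149   77 3335]]
((472.971923828125, 83.72383880615234), (45.867740631103516, 143.8022003173828), 77.95528411865234) 0.04112086592062214
along min/max 373.32609907532697 517.119003728901 post along 492.40639567323245
lateral shank mid 180.36481549715307 width 22.423961875469587 post 180.62411660710242
```

```bash
python3 -c "
from h import *
rel([.5185,.0739,.054],232)"; 
```

```text
shift cm [ 0.147  0.054 14.473] turn [-0.31  0.14  0.08] | pos [0.519  0.0749 0.1987] rpy [-1.7969e+02  1.4000e-01 -1.2792e+02] t 10.92
```

```bash
python3 -m crank '[-0.2,0.1,0.05,4,-0.3,0.1,0, -0.2,0.1,0.05,8,-0.3,0.1,0, -0.2,0.15,0.05,11,-0.3,0.1,0, -0.2,0.15,0.05,12,-0.3,0.1,0, -0.2,0.15,0.05,12,-0.3,0.1,0]'; python3 - <<'E'
from h import *
rel([.5185,.0739,.054],232); grab('wrist','w11.png'); print(manip.state()['contact_force'])
E
```

```text
clock: 11.33
eef_pos: [0.5161, 0.074, 0.0761]
tcp_rot: [3.137, -0.002, -2.234]
contact_force: [0.1, 0.4, 0.0]
opening: 0.602
shift cm [-0.145 -0.208  2.209] turn [ 0.27 -0.14  0.01] | pos [0.5161 0.074  0.0761] rpy [ 1.7973e+02 -1.4000e-01 -1.2799e+02] t 11.33
[-0.99875078 -0.17553091  0.23379513]
```

View pics/w11.png

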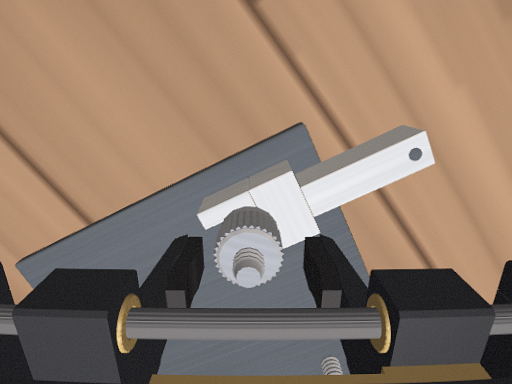

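The collar at (248,255) is slightly left of the finger centre at column 253, which matches the computed −2 mm shift in tool y.

```bash
python3 -m crank '[-0.2,-0.1,-0.15,0.8,0.2,-0.1,0, -0.2,-0.14,-0.2,1.6,0.2,-0.1,0, -0.2,-0.14,-0.2,2.2,0.2,-0.1,0, -0.2,-0.14,-0.2,2.2,0.2,-0.1,0,-0.2,-0.14,-0.2,2.2,0.2,-0.1,0]'; python3 - <<'E'
from h import *
rel([.5185,.0739,.054],232); print(manip.state()['contact_force'])
E
```

```text
clock: 11.8
eef_pos: [0.5203, 0.0738, 0.0564]
tcp_rot: [-3.14, 0.001, -2.233]
contact_force: [0.4, -0.4, 0.4]
opening: 0.603
shift cm [0.104 0.148 0.241] turn [-0.11  0.07  0.03] | pos [0.5203 0.0738 0.0564] rpy [-1.7989e+02  7.0000e-02 -1.2797e+02] t 11.8
[ 0.38956667 -0.447413    0.41859674]
```

```bash
python3 -m crank '[-0.2,0.05,0.1,0.24,0,0,0,-0.2,0.05,0.1,0.24,0,0,0,-0.2,0.05,0.1,0.24,0,0,0]'; python3 - <<'E'
from h import *
rel([.5185,.0739,.054],232); print(manip.state()['contact_force'])
E
```

```text
clock: 12.05
eef_pos: [0.5192, 0.0741, 0.0541]
tcp_rot: [-3.14, 0.001, -2.233]
contact_force: [-0.2, -0.4, -0.7]
opening: 0.601
shift cm [0.057 0.044 0.015] turn [-0.11  0.08  0.03] | pos [0.5192 0.0741 0.0541] rpy [-1.7989e+02  8.0000e-02 -1.2797e+02] t 12.05
[-0.17906436 -0.35934191 -0.66334889]
```

Now I close gently on the collar with a moderate 8 N grip and read the side force.

```bash
python3 -m crank '[1,0,0,0,0,0,0,1,0,0,0,0,0,0,1,0,0,0,0,0,0,1,0,0,0,0,0,0,1,0,0,0,0,0,0,1,0,0,0,0,0,0,1,0,0,0,0,0,0,1,0,0,0,0,0,0]' 8; python3 - <<'E'
from h import *
for i in range(1):
    s=manip.state();R=Ro.from_euler('xyz',s['tcp_rot'])
    print(s['opening']*88,'tool F',R.inv().apply(s['contact_force']),'T',s['ft_torque'],s['eef_pos'],s['tcp_rot'])
E
```

```text
clock: 12.72
eef_pos: [0.5194, 0.0741, 0.0543]
tcp_rot: [-3.139, 0.002, -2.233]
contact_force: [-0.3, -0.3, 1.5]
opening: 0.406
35.748325896475 tool F [ 0.41280744  0.03051794 -1.45851137] T [0.02797278 0.04186906 0.03072412] [0.51935549 0.07407137 0.05428722] [-3.13927232e+00  1.52984342e-03 -2.23339705e+00]
```

```bash
python3 -m crank '[1,0,0,0.02,0,0,6, 1,0,0,0.04,0,0,12, 1,0,0,0.06,0,0,18, 1,0,0,0.08,0,0,24, 1,0,0,0.1,0,0,30, 1,0,0,0.12,0,0,36, 1,0,0,0.14,0,0,42, 1,0,0,0.16,0,0,48, 1,0,0,0.18,0,0,54, 1,0,0,0.2,0,0,60]' 6; cat >> h.py <<'E'
def st():
    s=manip.state();R=Ro.from_euler('xyz',s['tcp_rot'])
    print('open mm',round(s['opening']*88,2),'tool F',R.inv().apply(s['contact_force']).round(2),'tool T',R.inv().apply(s['ft_torque']).round(4),s['eef_pos'].round(4),'rpy',np.rad2deg(s['tcp_rot']).round(2),'q6',s['joint_positions'][5].round(3),'t',s['clock'])
E
python3 -c "
from h import *
st()"
```

```text
clock: 13.55
eef_pos: [0.5194, 0.074, 0.0523]
tcp_rot: [-3.142, 0.003, 2.997]
contact_force: [0.3, -0.5, 1.3]
opening: 0.402
open mm 35.39 tool F [-0.34 -0.5  -1.35] tool T [0.1364 0.0204 0.0332] [0.5194 0.074  0.0523] rpy [-1.8000e+02  1.6000e-01  1.7174e+02] q6 -1.511 t 13.55
```

```bash
python3 -m crank '[1,0,0,0,0,0,0, 1,0,0,0,0,0,0]'; cat >> h.py <<'E'
def coltop(im,c=(0.5188,0.0740)):
    C=cloud(im); r=np.hypot(C[:,:,0]-c[0],C[:,:,1]-c[1]); S=C[:,:,2]
    m=(r<.0165)&(r>.011)&(S>.066)&(S<.085); h,e=np.histogram(S[m],bins=np.arange(.066,.0855,.001)); i=h.argmax()
    k=m&(abs(S-(e[i]+.0005))<.0015); print('collar top z',np.median(S[k]),'n',k.sum(),h)
E
python3 -c "
from h import *
st(); im=grab('wrist','w12.png'); coltop(im); im=grab('top','t12.png');st()"
```

```text
clock: 13.72
eef_pos: [0.5194, 0.0739, 0.0523]
tcp_rot: [-3.142, 0.003, 3.0]
contact_force: [0.1, -0.4, 0.6]
opening: 0.403
open mm 35.49 tool F [-0.14 -0.42 -0.62] tool T [0.022  0.0365 0.0606] [0.5194 0.0739 0.0523] rpy [-1.8000e+02  1.6000e-01  1.7189e+02] q6 -1.514 t 13.7167
collar top z 0.07658863517550848 n 1576 [  6   5   2   3   5   1   5  11  39 290 896 390  17   0   0   0   0   0
   0]
open mm 35.85 tool F [ 0.64 -0.47 -0.85] tool T [0.0007 0.008  0.046 ] [0.5194 0.074  0.0523] rpy [-1.800e+02  1.600e-01  1.719e+02] q6 -1.514 t 13.8167
```

View pics/w12.png

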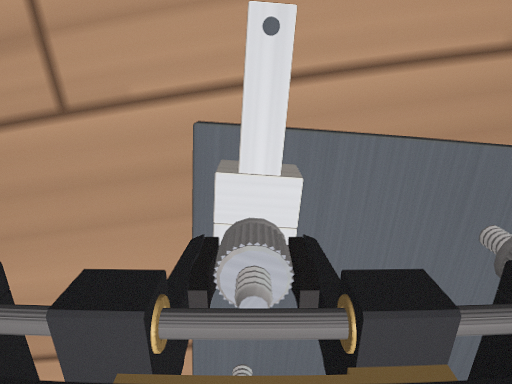

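The collar has come down about 2 mm over 60° and the gauge is undisturbed. I'll continue.

```bash
python3 -m crank '[1,0,0,0.02,0,0,6, 1,0,0,0.04,0,0,12, 1,0,0,0.06,0,0,18, 1,0,0,0.08,0,0,24, 1,0,0,0.1,0,0,30, 1,0,0,0.12,0,0,36, 1,0,0,0.14,0,0,42, 1,0,0,0.16,0,0,48, 1,0,0,0.18,0,0,54, 1,0,0,0.2,0,0,60]' 5; python3 -c "
from h import *
st()"
python3 -m crank '[1,0,0,0.02,0,0,6, 1,0,0,0.04,0,0,12, 1,0,0,0.06,0,0,18, 1,0,0,0.08,0,0,24, 1,0,0,0.1,0,0,30, 1,0,0,0.12,0,0,36, 1,0,0,0.14,0,0,42, 1,0,0,0.14,0,0,42]' 4;python3 -c "
from h import *
st(); im=grab('wrist','w13.png'); coltop(im);st()"
```

```text
clock: 14.65
eef_pos: [0.5193, 0.0739, 0.0503]
tcp_rot: [3.139, 0.001, 1.95]
contact_force: [0.2, 0.0, 1.7]
opening: 0.407
open mm 35.78 tool F [-0.07  0.17 -1.66] tool T [ 0.1907 -0.059  -0.078 ] [0.5193 0.0739 0.0503] rpy [1.7988e+02 9.0000e-02 1.1174e+02] q6 -0.464 t 14.65
clock: 15.32
eef_pos: [0.5192, 0.0739, 0.0488]
tcp_rot: [3.139, -0.0, 1.216]
contact_force: [-1.3, -1.1, 2.2]
opening: 0.411
open mm 36.18 tool F [-1.45 -0.83 -2.22] tool T [ 0.1749 -0.1203  0.0433] [0.5192 0.0739 0.0488] rpy [ 1.7987e+02 -1.0000e-02  6.9640e+01] q6 0.271 t 15.3167
collar top z 0.07332212604807893 n 1517 [  0   0   0   0   1  47 424 884 209   0   0   0   0   0   0   0   0   0
   0]
open mm 36.04 tool F [ 0.04  0.22 -1.77] tool T [ 0.1576 -0.0905 -0.0026] [0.5192 0.0739 0.0489] rpy [ 1.7986e+02 -1.0000e-02  6.9940e+01] q6 0.265 t 15.3667
```

View pics/w13.png

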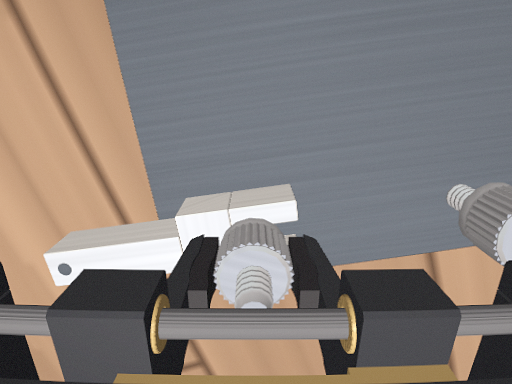

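```bash
cat >> h.py <<'E'
def tq():
    s=manip.state(); print('J6 torque',s['joint_torque'][5],'J4,5',s['joint_torque'][3:5],'qvel6',s['qvel'][5])
E
python3 -c "
from h import *
tq()"; for i in 1 2; do python3 -m crank '[1,0,0,0.01,0,0,3, 1,0,0,0.02,0,0,6, 1,0,0,0.03,0,0,9, 1,0,0,0.04,0,0,12]' 4 | tail -1; python3 -c "
from h import *
tq();st()"; done; python3 -m crank '[1,0,0,0,0,0,0]' >/dev/null;  python3 -c "
from h import *
tq();st()"
```

```text
J6 torque 0.6986271031200886 J4,5 [ 0.07001961 -0.18680516] qvel6 -0.05042966238442098
opening: 0.406
J6 torque -0.7977019250392914 J4,5 [ 0.08695415 -0.13822833] qvel6 0.6235100083799084
open mm 35.7 tool F [-0.99  0.41 -1.97] tool T [ 0.1077 -0.1433 -0.0844] [0.5192 0.0739 0.0485] rpy [ 1.7987e+02 -4.0000e-02  5.8090e+01] q6 0.472 t 15.7
opening: 0.406
J6 torque -0.7967454940080643 J4,5 [ 0.0704747  -0.13016513] qvel6 0.6244566004979548
open mm 35.69 tool F [-0.42  0.71 -0.56] tool T [ 0.0873 -0.1154  0.0058] [0.5192 0.0739 0.0481] rpy [ 1.7988e+02 -6.0000e-02  4.6230e+01] q6 0.679 t 16.0333
J6 torque 0.770946778357029 J4,5 [ 0.06564959 -0.09733011] qvel6 -0.10742005046289319
open mm 36.04 tool F [ 0.94  0.34 -0.28] tool T [ 0.1055 -0.1892  0.0436] [0.5192 0.0739 0.0481] rpy [ 1.7989e+02 -6.0000e-02  4.6380e+01] q6 0.677 t 16.1167
```

```bash
for i in 1 2 3; do python3 -m crank '[1,0,0,0.005,0,0,1.5, 1,0,0,0.01,0,0,3, 1,0,0,0.015,0,0,4.5, 1,0,0,0.02,0,0,6]' 3 | tail -1; python3 -c "
from h import *
tq();st()"; done; python3 -c "
from h import *
im=grab('wrist','w14.png'); coltop(im)"
```

```text
opening: 0.407
J6 torque -0.38207827135920525 J4,5 [ 0.08445189 -0.11477043] qvel6 0.31197391877002206
open mm 35.8 tool F [-0.58 -1.03 -0.74] tool T [ 0.0784 -0.1092 -0.0371] [0.5192 0.0739 0.0479] rpy [ 1.7989e+02 -7.0000e-02  4.0470e+01] q6 0.78 t 16.45
opening: 0.404
J6 torque -0.381420012563467 J4,5 [ 0.0689546  -0.12242355] qvel6 0.30998836804102925
open mm 35.56 tool F [ 0.24  0.33 -1.06] tool T [ 0.0395 -0.1747 -0.0148] [0.5192 0.0739 0.0477] rpy [ 1.799e+02 -9.000e-02  3.449e+01] q6 0.884 t 16.7833
opening: 0.409
J6 torque -0.3810907434672117 J4,5 [ 0.06275867 -0.12603505] qvel6 0.30946068165030305
open mm 36.01 tool F [-0.91 -0.55 -0.79] tool T [ 0.135  -0.133  -0.0309] [0.5192 0.0739 0.0475] rpy [ 1.7991e+02 -9.0000e-02  2.8500e+01] q6 0.989 t 17.1167
collar top z 0.07206559743645953 n 1448 [  0   0   1   8  96 646 742  60   1   0   0   0   0   0   0   0   0   0
   0]
```

```bash
for i in 1 2 3; do python3 -m crank '[1,0,0,0.005,0,0,1.5, 1,0,0,0.01,0,0,3, 1,0,0,0.015,0,0,4.5, 1,0,0,0.02,0,0,6]' 3 | tail -1; python3 -c "
from h import *
tq();st()"; done; python3 -c "
from h import *
im=grab('wrist','w15.png'); coltop(im)"
```

```text
opening: 0.405
J6 torque -0.3810984268784523 J4,5 [ 0.0557923  -0.13142848] qvel6 0.3107660946973409
open mm 35.65 tool F [-0.38 -0.31 -1.18] tool T [ 0.0426 -0.1782 -0.0749] [0.5192 0.074  0.0473] rpy [ 1.7992e+02 -1.1000e-01  2.2450e+01] q6 1.094 t 17.5
opening: 0.405
J6 torque -0.3811266738921404 J4,5 [ 0.05000109 -0.13164923] qvel6 0.3126316440520592
open mm 35.64 tool F [ 0.59 -0.21 -0.73] tool T [ 0.0529 -0.1676  0.0214] [0.5192 0.074  0.0471] rpy [ 1.7993e+02 -1.1000e-01  1.6490e+01] q6 1.198 t 17.8333
opening: 0.408
J6 torque -0.381146427243948 J4,5 [ 0.04451942 -0.13246401] qvel6 0.31132650273986723
open mm 35.88 tool F [-0.33  0.04 -0.52] tool T [-0.0134 -0.1944 -0.0266] [0.5192 0.074  0.0469] rpy [ 1.7995e+02 -1.2000e-01  1.0520e+01] q6 1.303 t 18.1667
collar top z 0.0713924650012231 n 1524 [  0   0   3  34 371 941 212   4   0   0   0   0   0   0   0   0   0   0
   0]
```

View pics/w15.png

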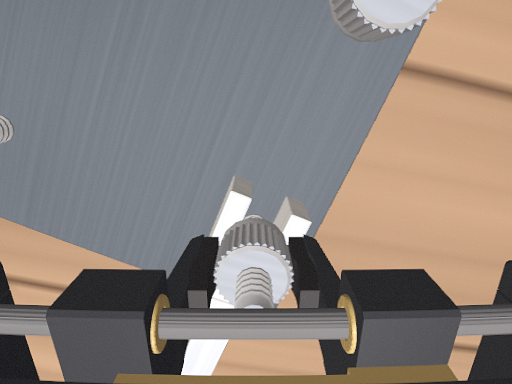

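```bash
cat > r.py <<'E'
from h import *
s=manip.state();R=Ro.from_euler('xyz',s['tcp_rot'])
print('J6',s['joint_torque'][5].round(4),'v',s['qvel'][5].round(3),'Tz',R.inv().apply(s['ft_torque'])[2].round(3),'Fz',s['contact_force'][2].round(2),'yaw',np.rad2deg(s['tcp_rot'][2]).round(2),'open',(s['opening']*88).round(2))
E
python3 -m crank '[1,0,0,0,0,0,1,1,0,0,0.01,0,0,2]' 3 >/dev/null; python3 r.py
python3 -m crank '[1,0,0,0,0,0,1,1,0,0,0.01,0,0,2]' 3 >/dev/null; python3 r.py
python3 -m crank '[1,0,0,0,0,0,1,1,0,0,0.01,0,0,2]' 3 >/dev/null; python3 r.py
python3 -m crank '[1,0,0,0,0,0,1,1,0,0,0.01,0,0,2]' 3 >/dev/null; python3 r.py
python3 -c "
from h import *
im=grab('wrist','w16.png'); coltop(im)"; python3 r.py
```

```text
collar top z 0.07127343576782036 n 1501 [  0   1   2  53 494 870 137   4   0   0   0   0   0   0   0   0   0   0
   0]Traceback (most recent call last):
  File "r.py", line 3, in <module>
    print('J6',s['joint_torque'][5].round(4),'v',s['qvel'][5].round(3),'Tz',R.inv().apply(s['ft_torque'])[2].round(3),'Fz',s['contact_force'][2].round(2),'yaw',np.rad2deg(s['tcp_rot'][2]).round(2),'open',(s['opening']*88).round(2))
                                                                                                                                                                                                            ^^^^^^^^^^^^^^^^^^^^^^^
AttributeError: 'float' object has no attribute 'round'
Traceback (most recent call last):
  File "r.py", line 3, in <module>
    print('J6',s['joint_torque'][5].round(4),'v',s['qvel'][5].round(3),'Tz',R.inv().apply(s['ft_torque'])[2].round(3),'Fz',s['contact_force'][2].round(2),'yaw',np.rad2deg(s['tcp_rot'][2]).round(2),'open',(s['opening']*88).round(2))
                                                                                              
[... 1247 characters left out ...]
                                   ^^^^^^^^^^^^^^^^^^^^^^^
AttributeError: 'float' object has no attribute 'round'
Traceback (most recent call last):
  File "r.py", line 3, in <module>
    print('J6',s['joint_torque'][5].round(4),'v',s['qvel'][5].round(3),'Tz',R.inv().apply(s['ft_torque'])[2].round(3),'Fz',s['contact_force'][2].round(2),'yaw',np.rad2deg(s['tcp_rot'][2]).round(2),'open',(s['opening']*88).round(2))
                                                                                                                                                                                                            ^^^^^^^^^^^^^^^^^^^^^^^
AttributeError: 'float' object has no attribute 'round'
```

```bash
cat > r.py <<'E'
from h import *
s=manip.state();R=Ro.from_euler('xyz',s['tcp_rot'])
print('J6 %.4f v %.3f Tz %.3f Fz %.2f yaw %.2f open %.2f t %.2f'%(s['joint_torque'][5],s['qvel'][5],R.inv().apply(s['ft_torque'])[2],s['contact_force'][2],np.rad2deg(s['tcp_rot'][2]),s['opening']*88,s['clock']))
E
python3 r.py
python3 -m crank '[1,0,0,0,0,0,1,1,0,0,0.01,0,0,2]' 3 >/dev/null; python3 r.py
python3 -m crank '[1,0,0,0,0,0,1,1,0,0,0.01,0,0,2]' 3 >/dev/null; python3 r.py
python3 -c "
from h import *
im=grab('wrist','w17.png'); coltop(im)
im=grab('wrist','w18.png'); coltop(im)"; python3 r.py
```

```text
J6 -0.0259 v -0.044 Tz 0.005 Fz 1.77 yaw 2.12 open 35.87 t 18.93
J6 -0.2209 v 0.208 Tz -0.122 Fz 2.69 yaw 0.02 open 35.68 t 19.10
J6 -0.1817 v 0.204 Tz -0.074 Fz 1.65 yaw -2.08 open 35.62 t 19.27
collar top z 0.07125435710832731 n 1497 [  0   1   0  57 502 841 154   2   0   0   0   0   0   0   0   0   0   0
   0]
collar top z 0.07131940720123033 n 1496 [  0   0   6  59 446 878 172   2   0   0   0   0   0   0   0   0   0   0
   0]
J6 0.2460 v -0.025 Tz -0.048 Fz 0.93 yaw -2.04 open 35.70 t 19.37
```

```bash
python3 - <<'E'
import cv2,numpy as np
a=[cv2.resize(cv2.imread(f'pics/w{i}.png')[240:310,205:300],None,fx=4,fy=4,interpolation=cv2.INTER_CUBIC) for i in (14,15,16,17)]
cv2.imwrite('pics/cmp.png',np.vstack([np.hstack(a[:2]),np.hstack(a[2:])]))
g=[cv2.imread(f'pics/w{i}.png',0)[245:305,212:295].astype(float) for i in (13,14,15,16,17,18)]
for i in range(5): print(abs(g[i+1]-g[i]).mean())
E
```

```text
14.760642570281124
6.507831325301205
8.53433734939759
10.262048192771084
1.2967871485943776
```

View pics/cmp.png

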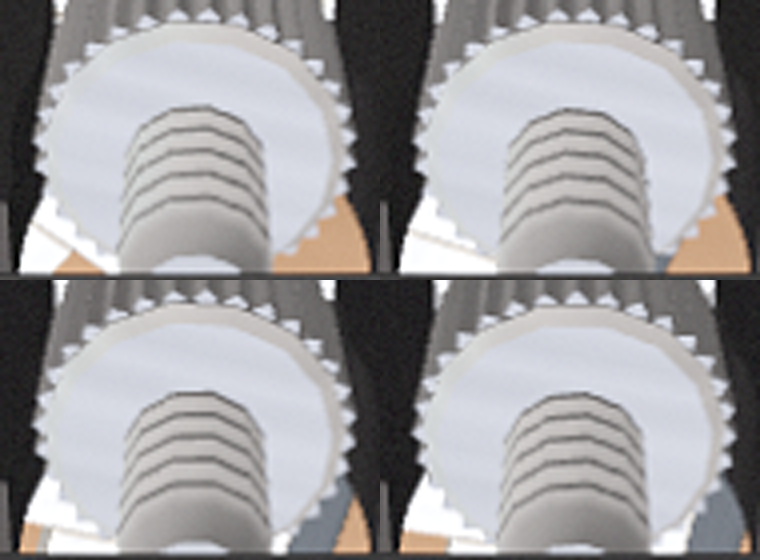

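```bash
cat > phase.py <<'E'
from h import *
import sys
im0=manip.get_image('wrist'); M=np.array(im0['mount']); im0['Rc']=M[:3,:3]; im0['o']=M[:3,3]
th=np.deg2rad(np.arange(60,300,.25)-180)  # angles about tool z, around +x side visible (upper rim)
def prof(img,h=-.0256):
    g=img.astype(np.float32); best=0
    out=[]
    for r in (.0168,.0172,.0176,.0180):
        X=np.c_[r*np.cos(th),r*np.sin(th),np.full(len(th),h)]
        uv=proj(im0,X).astype(np.float32)
        out.append(cv2.remap(g,uv[:,0].reshape(1,-1),uv[:,1].reshape(1,-1),cv2.INTER_CUBIC)[0])
    return np.array(out),uv
def phase(img):
    o,uv=prof(img); k=np.abs(np.rad2deg(th))<70
    res=[]
    for p in o:
        p=p[k]; t=np.rad2deg(th[k]); p=p-np.polyval(np.polyfit(t,p,4),t)
        # find tooth period by LS over frequency
        c={n:np.sum(p*np.exp(-1j*np.deg2rad(n*t)))*2/len(t) for n in range(28,61)}
        n=max(c,key=lambda q:abs(c[q])); res.append((n,round(abs(c[n]),1),round(np.rad2deg(np.angle(c[n]))/n,2)))
    return res
for i in sys.argv[1:]:
    print(i,phase(cv2.imread(f'pics/w{i}.png',0)))
E
python3 phase.py 12 13 14 15 16 17 18
```

```text
12 [(32, np.float64(0.9), np.float64(4.88)), (30, np.float64(2.8), np.float64(-5.05)), (32, np.float64(8.4), np.float64(0.53)), (35, np.float64(17.1), np.float64(-4.23))]
13 [(28, np.float64(0.6), np.float64(-3.24)), (30, np.float64(3.3), np.float64(-5.76)), (32, np.float64(8.3), np.float64(1.02)), (35, np.float64(18.0), np.float64(-4.17))]
14 [(29, np.float64(0.9), np.float64(-0.54)), (30, np.float64(3.3), np.float64(-5.51)), (32, np.float64(9.8), np.float64(1.38)), (35, np.float64(18.9), np.float64(-3.87))]
15 [(29, np.float64(0.9), np.float64(-1.12)), (30, np.float64(3.5), np.float64(-5.29)), (32, np.float64(10.6), np.float64(1.34)), (35, np.float64(20.0), np.float64(-3.89))]
16 [(29, np.float64(1.1), np.float64(-0.6)), (54, np.float64(2.8), np.float64(1.22)), (32, np.float64(12.7), np.float64(1.92)), (35, np.float64(29.7), np.float64(-3.08))]
17 [(56, np.float64(1.8), np.float64(-1.34)), (32, np.float64(6.4), np.float64(4.93)), (34, np.float64(15.3), np.float64(0.47)), (34, np.float64(33.4), np.float64(0.18))]
18 [(59, np.float64(1.8), np.float64(1.72)), (32, np.float64(6.9), np.float64(4.96)), (32, np.float64(15.5), np.float64(4.63)), (34, np.float64(33.3), np.float64(0.24))]
```

```bash

python3 -m crank '[1,0,0,0,0,0,0.7,1,0,0,0,0,0,1.4]' 3 >/dev/null; python3 r.py
python3 -m crank '[1,0,0,0,0,0,0.7]' 3 >/dev/null; python3 r.py
python3 -m crank '[1,0,0,0,0,0,0.7]' 3 >/dev/null; python3 r.py
python3 -m crank '[1,0,0,0,0,0,0.7]' 3 >/dev/null; python3 r.py
python3 -m crank '[1,0,0,0,0,0,0.7]' 3 >/dev/null; python3 r.py
python3 -m crank '[1,0,0,0,0,0,0.7]' 3 >/dev/null; python3 r.py
python3 -m crank '[1,0,0,0,0,0,0.7]' 3 >/dev/null; python3 r.py
python3 -c "
from h import *
im=grab('wrist','w19.png'); coltop(im)"; python3 r.py; python3 phase.py 18 19
```

```text
J6 -0.1569 v 0.150 Tz -0.064 Fz 1.12 yaw -3.45 open 36.14 t 19.58
J6 -0.1523 v 0.160 Tz -0.115 Fz 0.70 yaw -4.22 open 35.71 t 19.67
J6 -0.1406 v 0.159 Tz -0.096 Fz 0.68 yaw -5.00 open 35.47 t 19.75
J6 -0.1372 v 0.162 Tz -0.059 Fz 1.48 yaw -5.78 open 35.73 t 19.83
J6 -0.1354 v 0.163 Tz -0.037 Fz 0.17 yaw -6.56 open 35.62 t 19.92
J6 -0.1347 v 0.164 Tz -0.091 Fz 1.51 yaw -7.33 open 35.35 t 20.00
J6 -0.1344 v 0.160 Tz -0.088 Fz 0.72 yaw -8.11 open 35.90 t 20.08
collar top z 0.0712435740411552 n 1495 [  0   0   5  63 503 858 134   1   0   0   0   0   0   0   0   0   0   0
   0]
J6 -0.0050 v -0.034 Tz -0.031 Fz 1.51 yaw -8.16 open 35.88 t 20.13
18 [(59, np.float64(1.8), np.float64(1.64)), (32, np.float64(7.0), np.float64(4.93)), (31, np.float64(15.6), np.float64(5.5)), (34, np.float64(35.0), np.float64(0.17))]
19 [(42, np.float64(1.5), np.float64(1.04)), (28, np.float64(4.3), np.float64(-5.31)), (32, np.float64(13.5), np.float64(-1.18)), (35, np.float64(32.4), np.float64(5.01))]
```

The collar has stopped descending: its top holds at 71.25 mm and the knurl slips in the pads. The turning moment has risen from about 0.03 to 0.08 N m. I'll raise the slip grip slightly to 4 N to be sure of at least 2 N. The worst case is about 13 N.

```bash

python3 -m crank '[1,0,0,0,0,0,0,1,0,0,0,0,0,0.7,1,0,0,0,0,0,1.4]' 4 >/dev/null; python3 r.py
python3 -m crank '[1,0,0,0,0,0,0.7]' 4 >/dev/null; python3 r.py
python3 -m crank '[1,0,0,0,0,0,0.7]' 4 >/dev/null; python3 r.py
python3 -m crank '[1,0,0,0,0,0,0.7]' 4 >/dev/null; python3 r.py
python3 -m crank '[1,0,0,0,0,0,0.7]' 4 >/dev/null; python3 r.py
python3 -m crank '[1,0,0,0,0,0,0.7]' 4 >/dev/null; python3 r.py
python3 -m crank '[1,0,0,0,0,0,0.7]' 4 >/dev/null; python3 r.py
python3 -c "
from h import *
im=grab('wrist','w20.png'); coltop(im)"; python3 r.py; python3 phase.py 19 20
```

```text
J6 -0.1387 v 0.150 Tz -0.062 Fz 1.35 yaw -9.54 open 35.76 t 20.43
J6 -0.1246 v 0.161 Tz -0.109 Fz 0.94 yaw -10.31 open 35.93 t 20.52
J6 -0.1031 v 0.163 Tz -0.083 Fz 0.48 yaw -11.09 open 36.08 t 20.60
J6 -0.1094 v 0.162 Tz -0.098 Fz -0.24 yaw -11.86 open 35.65 t 20.68
J6 -0.1076 v 0.163 Tz -0.144 Fz 0.78 yaw -12.64 open 35.97 t 20.77
J6 -0.1069 v 0.161 Tz -0.138 Fz 1.23 yaw -13.42 open 35.68 t 20.85
J6 -0.1065 v 0.161 Tz -0.113 Fz 0.57 yaw -14.19 open 35.81 t 20.93
collar top z 0.07119372223254165 n 1516 [  0   1   2  75 543 844 129   1   0   0   0   0   0   0   0   0   0   0
   0]
J6 0.0220 v -0.034 Tz -0.067 Fz 1.17 yaw -14.23 open 35.49 t 20.98
19 [(42, np.float64(1.4), np.float64(0.98)), (29, np.float64(4.2), np.float64(5.32)), (31, np.float64(13.7), np.float64(-0.42)), (34, np.float64(33.6), np.float64(5.28))]
20 [(30, np.float64(0.9), np.float64(-5.03)), (31, np.float64(4.0), np.float64(4.93)), (32, np.float64(11.1), np.float64(2.09)), (35, np.float64(31.7), np.float64(-2.51))]
```

The moment is now about 0.11 N m, roughly 0.07 above the drag, which puts 5–14 N on the gauge. That has been held for over 0.5 s. I'll hold a little longer, then ease the collar back about 8° (roughly 0.25 mm) so the gauge draws out without being forced.

```bash

python3 -m crank '[1,0,0,0,0,0,0.7,1,0,0,0,0,0,1.4,1,0,0,0,0,0,1.4,1,0,0,0,0,0,1.4,1,0,0,0,0,0,1.4,1,0,0,0,0,0,1.4]' 4 >/dev/null; python3 r.py
python3 -m crank '[1,0,0,0,0,0,0,1,0,0,0,0,0,0,1,0,0,0,0,0,-2,1,0,0,-0.01,0,0,-4,1,0,0,-0.02,0,0,-6,1,0,0,-0.02,0,0,-8,1,0,0,-0.02,0,0,-8]' 8 >/dev/null; python3 r.py
python3 -c "
from h import *
im=grab('wrist','w21.png'); coltop(im)
im=grab('wrist','w22.png'); coltop(im)"; python3 phase.py 20 21
```

```text
J6 0.0528 v 0.000 Tz -0.069 Fz 0.64 yaw -15.56 open 35.96 t 21.53
J6 -0.4669 v 0.057 Tz -0.028 Fz -0.85 yaw -7.50 open 35.70 t 22.12
collar top z 0.07129977767025127 n 1506 [  0   0   1  55 449 901 156   2   0   0   0   0   0   0   0   0   0   0
   0]
collar top z 0.07131457838647275 n 1507 [  0   1   1  51 432 888 187   1   0   0   0   0   0   0   0   0   0   0
   0]
20 [(30, np.float64(1.0), np.float64(-4.85)), (31, np.float64(4.2), np.float64(5.02)), (32, np.float64(11.0), np.float64(2.15)), (35, np.float64(30.6), np.float64(-2.44))]
21 [(30, np.float64(1.3), np.float64(-2.42)), (32, np.float64(5.2), np.float64(4.55)), (32, np.float64(13.4), np.float64(3.59)), (35, np.float64(29.2), np.float64(-1.26))]
```

```bash

python3 -m crank '[0.5,0,0,0,0,0,0,-0.2,0,0,0,0,0,0,-0.2,0,0,0,0,0,0,-0.2,0,0,0,0,0,0,-0.2,0,0,0,0,0,0]' 8; python3 -m crank '[-0.2,0,0,-1,0,0,0,-0.2,0,0,-4,0,0,0,-0.2,0,0,-8,0,0,0,-0.2,0,0,-11,0,0,0,-0.2,0,0,-13,0,0,0,-0.2,0,0,-13,0,0,-7,-0.2,0,0,-13,0,0,-14,-0.2,0,0,-13,0,0,-21]';  python3 -c "
from h import *
grab('scene','s23.png'); im=grab('wrist','w23.png'); coltop(im); st(); rel([.5192,.0743,.18],60)"
```

```text
clock: 22.68
eef_pos: [0.5191, 0.074, 0.0464]
tcp_rot: [3.141, -0.002, -0.133]
contact_force: [0.5, 0.4, 0.0]
opening: 0.6
clock: 23.35
eef_pos: [0.5192, 0.0741, 0.178]
tcp_rot: [3.14, -0.004, 0.239]
contact_force: [0.0, -0.1, -0.3]
opening: 0.598
collar top z 0.07133904011865771 n 521 [  0   0   1  21 157 277  87   3   0   0   0   0   0   0   0   0   0   0
   0]
open mm 52.92 tool F [ 0.37 -0.28  0.43] tool T [ 0.0776 -0.1575  0.0033] [0.5189 0.0741 0.1773] rpy [ 1.7992e+02 -1.6000e-01  1.3450e+01] q6 1.252 t 23.45
shift cm [ 0.033 -0.012 -0.27 ] turn [  0.14  -0.12 -46.55] | pos [0.5189 0.0741 0.1773] rpy [ 1.7992e+02 -1.6000e-01  1.3450e+01] t 23.45
```

View pics/w23.png

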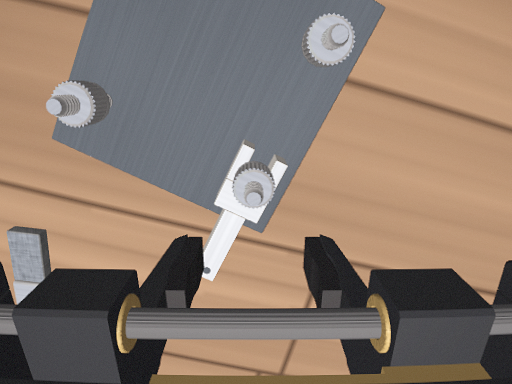

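The gauge sits round the post under the lowered collar at (253,185), unmoved. I'll turn back to the shank grasp pose.

```bash

python3 -m crank '[-0.2,0,0,0,0,0,-7,-0.2,0,0,0,0,0,-14,-0.2,0,0,0,0,0,-21,-0.2,0,0,0,0,0,-28,-0.2,0,0,0,0,0,-35,-0.2,0,0,0,0,0,-42,-0.2,0,0,0,0,0,-49,-0.2,0,0,0,0,0,-56,-0.2,0,0,0,0,0,-63,-0.2,0,0,0,0,0,-70]' | head -3; python3 -m crank '[-0.2,0,0,0,0,0,-7,-0.2,0,0,0,0,0,-14,-0.2,0,0,0,0,0,-21,-0.2,0,0,0,0,0,-28,-0.2,0,0,0,0,0,-35,-0.2,0,0,0,0,0,-42,-0.2,0,0,0,0,0,-49,-0.2,0,0,0,0,0,-56,-0.2,0,0,0,0,0,-63,-0.2,0,0,0,0,0,-70]' | head -3;  python3 -c "
from h import *
rel([.4404,.0911,.18],168)"
```

```text
clock: 24.28
eef_pos: [0.5188, 0.0741, 0.1776]
tcp_rot: [3.138, 0.0, 1.458]
clock: 25.12
eef_pos: [0.5187, 0.0741, 0.1779]
tcp_rot: [3.141, 0.003, 2.681]
shift cm [ 7.771 -1.963 -0.232] turn [  0.02   0.18 -14.39] | pos [0.5187 0.0741 0.1779] rpy [179.96   0.18 153.61] t 25.12
```

```bash

python3 -m crank '[-0.2,2,-0.5,0,0,0,-5,-0.2,4,-1,0,0,0,-10,-0.2,6,-1.5,0,0,0,-14.4,-0.2,7.8,-2,0,0,0,-14.4,-0.2,7.8,-2,0,0,0,-14.4,-0.2,7.8,-2,0,0,0,-14.4]' | head -3; python3 - <<'E'
from h import *
im=grab('wrist','w24.png'); C=cloud(im)
hsv=cv2.cvtColor(im['color'],cv2.COLOR_RGB2HSV)
m=(hsv[:,:,1]<40)&(hsv[:,:,2]>150)&(C[:,:,2]>.036)&(C[:,:,2]<.047); m[:,:180]=0;m[:,330:]=0
n,l,st_,ce=cv2.connectedComponentsWithStats(m.astype(np.uint8)); i=1+np.argmax(st_[1:,4]); v,u=np.nonzero(l==i)
P=plane(im,np.c_[u,v],.042)[:,:2]*1e3
d=np.array([np.cos(np.deg2rad(-12)),np.sin(np.deg2rad(-12))]);n=np.array([-d[1],d[0]])
a=P@d;q=P@n; sh=a<a.min()+70; g=(a.min()+40)*d+(q[sh].min()+q[sh].max())/2*n
print(st_[i],'grasp pt',g,'shank width',np.ptp(q[sh]))
rel([g[0]/1e3,g[1]/1e3,.0165],168)
E
```

```text
clock: 25.62
eef_pos: [0.4399, 0.091, 0.1782]
tcp_rot: [3.141, 0.004, 2.93]
[ 231  137   47  139 3219] grasp pt [441.17301467  91.40358591] shank width 21.716498129794616
shift cm [ 0.051  0.067 16.182] turn [ 0.01  0.28 -0.13] | pos [0.4408 0.0908 0.1783] rpy [179.99   0.28 167.87] t 25.67
```

View pics/w24.png

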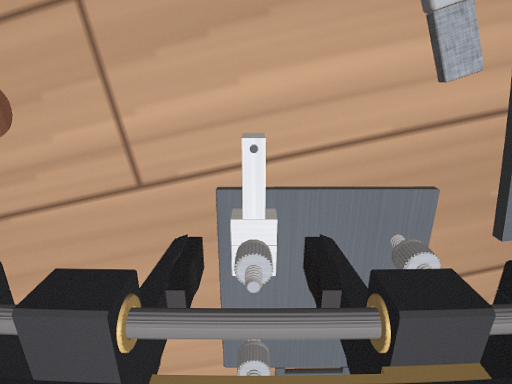

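```bash

python3 -m crank '[-0.2,0.05,0.05,4,0,0.2,0,-0.2,0.05,0.05,8,0,0.2,0,-0.2,0.05,0.05,11.5,0,0.2,0,-0.2,0.05,0.05,14,0,0.2,0,-0.2,0.05,0.05,15,0,0.2,0,-0.2,0.05,0.05,15,0,0.2,0,-0.2,0.05,0.05,15,0,0.2,0]' | head -5; python3 -c "
from h import *
rel([.4412,.0914,.0165],168)"
```

```text
clock: 26.25
eef_pos: [0.442, 0.0911, 0.0287]
tcp_rot: [3.141, 0.001, 2.929]
contact_force: [0.5, -0.2, 1.1]
opening: 0.6
shift cm [0.091 0.015 1.221] turn [ 0.01  0.08 -0.19] | pos [0.442  0.0911 0.0287] rpy [1.7999e+02 8.0000e-02 1.6781e+02] t 26.25
```

```bash

python3 -m crank '[-0.2,0.1,0.02,0.6,0,0,-0.1,-0.2,0.1,0.02,1.2,0,0,-0.1,-0.2,0.1,0.02,1.2,0,0,-0.1,-0.2,0.1,0.02,1.2,0,0,-0.1]' | head -5; python3 -c "
from h import *
rel([.4412,.0914,.0165],168)"; python3 -m crank '[1,0,0,0,0,0,0,1,0,0,0,0,0,0,1,0,0,0,0,0,0,1,0,0,0,0,0,0,1,0,0,0,0,0,0,1,0,0,0,0,0,0,1,0,0,0,0,0,0]' 20;  python3 -c "
from h import *
st()"
```

```text
clock: 26.58
eef_pos: [0.4415, 0.0915, 0.0171]
tcp_rot: [3.141, 0.002, 2.93]
contact_force: [0.9, 1.2, 0.6]
opening: 0.602
shift cm [ 0.026 -0.012  0.065] turn [ 0.02  0.13 -0.1 ] | pos [0.4415 0.0915 0.0171] rpy [1.7998e+02 1.3000e-01 1.6790e+02] t 26.58
clock: 27.17
eef_pos: [0.4415, 0.0915, 0.0173]
tcp_rot: [3.141, 0.002, 2.931]
contact_force: [-0.4, 0.7, 2.5]
opening: 0.249
open mm 21.92 tool F [ 0.52  0.63 -2.53] tool T [ 0.0883  0.0961 -0.0459] [0.4415 0.0915 0.0173] rpy [1.7999e+02 1.3000e-01 1.6791e+02] q6 -1.42 t 27.1667
```

```bash

python3 -m crank '[1,0.15,0,0,0,0,0,1,0.3,0,0,0,0,0,1,0.5,0,0,0,0,0,1,0.7,0,0,0,0,0,1,0.9,0,0,0,0,0,1,1.1,0,0,0,0,0,1,1.3,0,0,0,0,0,1,1.5,0,0,0,0,0]' 20;  python3 -c "
from h import *
st()"; python3 -m crank '[1,0,0,0,0,0,0,1,0,0,0,0,0,0,1,0.2,0,0,0,0,0,1,0.4,0,0,0,0,0,1,0.7,0,0,0,0,0,1,1,0,0,0,0,0,1,1.3,0,0,0,0,0,1,1.6,0,0,0,0,0]' 50;  python3 -c "
from h import *
st()"
```

```text
clock: 27.83
eef_pos: [0.4267, 0.0946, 0.0173]
tcp_rot: [3.141, 0.002, 2.931]
contact_force: [0.6, -0.9, -0.6]
opening: 0.246
open mm 21.64 tool F [-0.77 -0.75  0.6 ] tool T [-0.0303 -0.2279  0.0029] [0.4267 0.0946 0.0173] rpy [1.7999e+02 1.4000e-01 1.6792e+02] q6 -1.414 t 27.8333
clock: 28.5
eef_pos: [0.4108, 0.0981, 0.0172]
tcp_rot: [3.141, 0.002, 2.931]
contact_force: [1.0, -0.8, -1.3]
opening: 0.246
open mm 21.67 tool F [-1.1  -0.59  1.33] tool T [-0.0152 -0.2845 -0.0258] [0.4108 0.0981 0.0172] rpy [1.7998e+02 1.4000e-01 1.6791e+02] q6 -1.408 t 28.5
```

```bash

python3 -m crank '[1,0.3,0,0,0,0,0,1,0.7,0,0,0,0,0,1,1.2,0,0,0,0,0,1,1.8,0,0,0,0,0,1,2.5,0,0,0,0,0,1,3.2,0,0,0,0,0,1,3.9,0,0,0,0,0,1,3.9,0,0,0,0,0]' 50;  python3 -c "
from h import *
st()"; python3 -m crank '[1,0,0,-2,0,0,0,1,0,0,-5,0,0,0,1,0,0,-8,0,0,0,1,0,0,-10,0,0,0,1,0,0,-10,0,0,0]' 50;  python3 -c "
from h import *
st();grab('wrist','w25.png');im=grab('scene','s25.png')
big=cv2.resize(im['color'][140:280,200:370],None,fx=4.4,fy=4.2,interpolation=cv2.INTER_CUBIC); cv2.imwrite('pics/s25b.png',big[:,:,::-1])
rel([.427,-.249,.12],151)"
```

```text
clock: 29.17
eef_pos: [0.3703, 0.1066, 0.0167]
tcp_rot: [-3.142, 0.0, 2.931]
contact_force: [-1.7, 0.2, 1.1]
opening: 0.241
open mm 21.2 tool F [ 1.71 -0.17 -1.12] tool T [ 0.0029  0.0925 -0.0169] [0.3703 0.1066 0.0167] rpy [-180.      0.    167.94] q6 -1.39 t 29.1667
clock: 29.58
eef_pos: [0.3727, 0.1067, 0.1202]
tcp_rot: [3.14, 0.007, 2.931]
contact_force: [1.1, -0.2, -2.6]
opening: 0.244
open mm 21.5 tool F [-1.09  0.02  2.63] tool T [-0.0441  0.0328 -0.0492] [0.3727 0.1067 0.1202] rpy [179.93   0.38 167.96] q6 -1.39 t 29.5833
shift cm [-12.992 -33.596  -0.35 ] turn [1.000e-02 4.000e-02 1.694e+01] | pos [0.3701 0.1067 0.1164] rpy [1.8000e+02 4.0000e-02 1.6794e+02] t 29.68
```

View pics/s25b.png

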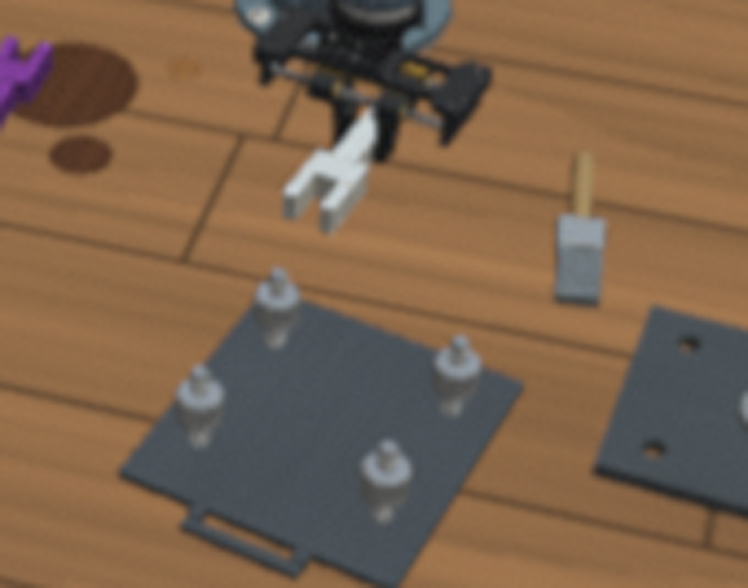

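View pics/w25.png

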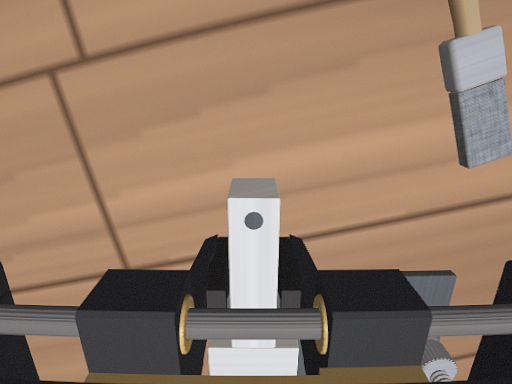

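The gauge is out of the press and held square, and all four collars now look level. I'll carry it back to its original spot.

```bash

python3 -m crank '[1,-1.3,-3.4,0,0,0,2,1,-2.6,-6.8,0,0,0,4,1,-4,-10.2,0,0,0,6,1,-5.3,-13.6,0,0,0,8,1,-6.6,-17,0,0,0,10,1,-7.9,-20.4,0,0,0,12,1,-9.2,-23.8,0,0,0,14,1,-10.5,-27.2,0,0,0,16,1,-11.8,-30.5,0,0,0,17,1,-13,-33.6,0,0,0,17]' 50|head -3;  python3 -m crank '[1,0,0,0,0,0,0,1,0,0,0,0,0,0]' |head -1;python3 -c "
from h import *
st();rel([.427,-.249,.02],151)"
```

```text
clock: 30.52
eef_pos: [0.4255, -0.2499, 0.1133]
tcp_rot: [3.14, -0.004, 2.633]
clock: 30.68
open mm 21.42 tool F [0.57 1.02 2.15] tool T [-0.      0.1469 -0.0411] [ 0.4237 -0.2502  0.1102] rpy [179.83  -0.56 150.66] q6 -1.834 t 30.6833
shift cm [-0.316  0.237  9.014] turn [ 0.17 -0.56 -0.34] | pos [ 0.4237 -0.2502  0.1102] rpy [179.83  -0.56 150.66] t 30.68
```

```bash

python3 -m crank '[1,-0.2,0.1,3,0.1,-0.3,0,1,-0.2,0.1,6,0.1,-0.3,0,1,-0.2,0.1,8,0.1,-0.3,0,1,-0.2,0.1,9,0.1,-0.3,0,1,-0.2,0.1,9,0.1,-0.3,0,1,-0.2,0.1,9,0.1,-0.3,0]' 50|head -3; python3 -c "
from h import *
st();rel([.427,-.249,.006],151)"
```

```text
clock: 31.18
eef_pos: [0.4248, -0.2483, 0.0195]
tcp_rot: [3.14, -0.007, 2.63]
open mm 21.29 tool F [ 0.06 -0.55  3.87] tool T [ 0.0943  0.0406 -0.0103] [ 0.4248 -0.2483  0.0195] rpy [179.89  -0.39 150.71] q6 -1.83 t 31.1833
shift cm [-0.235  0.045  1.351] turn [ 0.11 -0.39 -0.29] | pos [ 0.4248 -0.2483  0.0195] rpy [179.89  -0.39 150.71] t 31.18
```

```bash

python3 -m crank '[1,0,0,0.5,0.1,-0.3,0,1,0,0,1,0.1,-0.3,0,1,0,0,1.3,0.1,-0.3,0,1,0,0,1.3,0.1,-0.3,0,1,0,0,1.3,0.1,-0.3,0]' 50|head -4; python3 -c "
from h import *
st()"; python3 -m crank '[1,0,0,0.04,0,0,0,1,0,0,0.08,0,0,0,1,0,0,0.08,0,0,0]' 50|head -4;python3 -c "
from h import *
st()"
```

```text
clock: 31.6
eef_pos: [0.4248, -0.2484, 0.0067]
tcp_rot: [3.142, -0.001, 2.63]
contact_force: [-0.6, -0.3, -3.0]
open mm 21.35 tool F [ 0.36 -0.55  2.98] tool T [-0.0211  0.1051  0.0165] [ 0.4248 -0.2484  0.0067] rpy [ 1.800e+02 -7.000e-02  1.507e+02] q6 -1.83 t 31.6
clock: 31.85
eef_pos: [0.4249, -0.2485, 0.0061]
tcp_rot: [-3.142, -0.001, 2.63]
contact_force: [-0.5, -0.4, -3.0]
open mm 21.62 tool F [ 0.27 -0.62  2.99] tool T [ 0.0187  0.0482 -0.0129] [ 0.4249 -0.2485  0.0061] rpy [-1.800e+02 -5.000e-02  1.507e+02] q6 -1.83 t 31.85
```

```bash

python3 -m crank '[1,0,0,0.05,0,0,0,1,0,0,0.1,0,0,0,1,0,0,0.1,0,0,0]' 50|head -4;python3 -c "
from h import *
st()";  python3 -m crank '[1,0,0,0.04,0,0,0,1,0,0,0.06,0,0,0]' 50|head -4;python3 -c "
from h import *
st()"
```

```text
clock: 32.1
eef_pos: [0.425, -0.2486, 0.0053]
tcp_rot: [-3.141, -0.001, 2.63]
contact_force: [-1.7, 0.7, 0.6]
open mm 21.79 tool F [ 1.85 -0.26 -0.62] tool T [ 0.0413  0.0915 -0.0381] [ 0.425  -0.2486  0.0053] rpy [-1.7999e+02 -4.0000e-02  1.5070e+02] q6 -1.83 t 32.1
clock: 32.27
eef_pos: [0.4251, -0.2486, 0.0053]
tcp_rot: [-3.141, -0.001, 2.63]
contact_force: [-4.3, 2.0, 9.3]
open mm 21.8 tool F [ 4.74 -0.4  -9.32] tool T [-0.1049  0.6784  0.0461] [ 0.4251 -0.2486  0.0053] rpy [-1.7999e+02 -5.0000e-02  1.5071e+02] q6 -1.83 t 32.2667
```

It is on the bench. I'll release it and rise.

```bash

python3 -m crank '[0.3,0,0,-0.05,0,0,0,-0.2,0,0,-0.05,0,0,0,-0.2,0,0,-0.05,0,0,0,-0.2,0,0,-0.05,0,0,0,-0.2,0,0,-0.05,0,0,0]' | tail -2;  python3 -m crank '[-0.2,0,0,-2,0,0,0,-0.2,0,0,-6,0,0,0,-0.2,0,0,-10,0,0,0,-0.2,0,0,-14,0,0,0,-0.2,0,0,-18,0,0,0,-0.2,0,0,-20,0,0,0,-0.2,0,0,-20,0,0,0,-0.2,0,0,-20,0,0,0]';python3 - <<'E'
from h import *
im=grab('wrist','w30.png');gauge(im,.03); C=cloud(im)
hsv=cv2.cvtColor(im['color'],cv2.COLOR_RGB2HSV); m=(hsv[:,:,1]<40)&(hsv[:,:,2]>150); k=np.zeros_like(m);k[100:270,180:330]=1;m&=k
P=C[m]; P=P[(abs(P[:,2]-.03)<.006)]; A=np.c_[P[:,:2],np.ones(len(P))]; print('top plane',np.linalg.lstsq(A,P[:,2],rcond=None)[0],np.median(P[:,2]))
grab('scene','s30.png'); grab('top','t30.png'); st()
E
```

```text
contact_force: [0.4, 0.2, 0.9]
opening: 0.59
clock: 33.35
eef_pos: [0.4259, -0.2493, 0.207]
tcp_rot: [-3.141, 0.003, 2.63]
contact_force: [0.5, 0.9, -0.3]
opening: 0.598
gauge rect 46.33174514770508 143.8642578125 px [ 233  129   42  126 3153] yaw -29.436019897460948 origin mm [ 459.52946835 -268.33111835]
top plane [-0.00158544 -0.00260834  0.02919707] 0.0291900587639686
open mm 53.01 tool F [ 0.17 -0.05  0.19] tool T [-0.0521 -0.0417 -0.0364] [ 0.4244 -0.2479  0.2038] rpy [179.96  -0.23 150.7 ] q6 -1.83 t 33.5
```

View pics/w30.png

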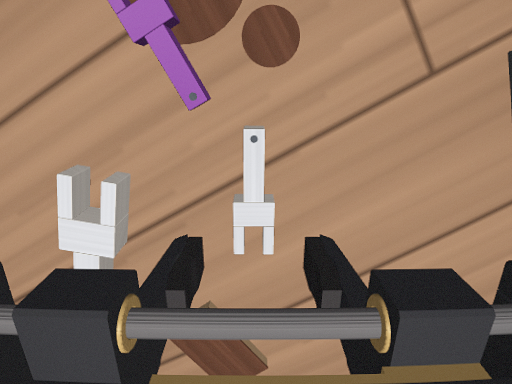

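View pics/s30.png

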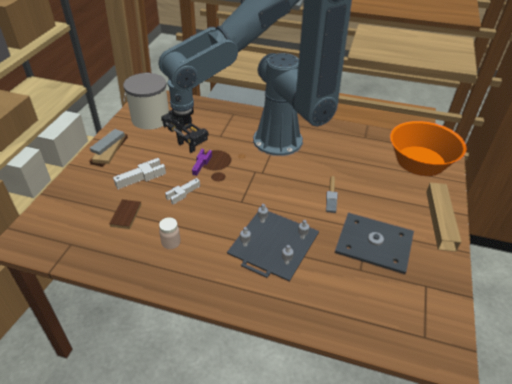

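The gauge is flat at its old place, with the shank end at (254,128) and a top-face tilt of about 0.003 rad, and the robot is clear. One last check is the collar height against collar_b from above the press.

```bash

python3 -c "
from h import *
rel([.598,.137,.25],168.5)"
```

```text
shift cm [ 3.716 42.071 -4.574] turn [  0.08  -0.22 -17.8 ] | pos [ 0.4244 -0.2479  0.2038] rpy [179.96  -0.23 150.7 ] t 33.5
```

```bash
python3 -m crank '[-0.2,0.4,4,-2,0,0,-2, -0.2,0.8,8,-4,0,0,-4, -0.2,1.2,12,-4.6,0,0,-6, -0.2,1.6,16,-4.6,0,0,-8, -0.2,2,20,-4.6,0,0,-10, -0.2,2.4,24,-4.6,0,0,-12, -0.2,2.8,28,-4.6,0,0,-14, -0.2,3.2,32,-4.6,0,0,-16, -0.2,3.6,36,-4.6,0,0,-17.8, -0.2,3.7,40,-4.6,0,0,-17.8]'|head -2;python3 -m crank '[-0.2,0,2,0,0,0,0,-0.2,0,2,0,0,0,0,-0.2,0,2,0,0,0,0,-0.2,0,2,0,0,0,0,-0.2,0,2,0,0,0,0]'|head -2; python3 - <<'E'
from h import *
im=grab('wrist','w31.png'); C=cloud(im); S=C[:,:,2]
for n,c in dict(a=(.5188,.0740),b=(.5523,.2301),c=(.5188+.1272,.074-.027),d=(.5523+.1272,.2301-.027)).items():
    r=np.hypot(C[:,:,0]-c[0],C[:,:,1]-c[1]); m=(r<.0165)&(r>.0105)&(S>.068)&(S<.084); print(n,m.sum(),np.median(S[m]) if m.sum() else None)
a=cv2.imread('pics/top0.png',0).astype(int);b=cv2.imread('pics/t30.png',0).astype(int)
for n,(x0,x1,y0,y1) in dict(jar=(308,345,115,155),board=(368,405,135,185),brush=(155,180,230,300)).items(): print(n,abs(a-b)[y0:y1,x0:x1].max())
E
```

```text
clock: 34.33
eef_pos: [0.5873, 0.1212, 0.2478]
clock: 34.75
eef_pos: [0.5907, 0.1395, 0.2469]
a 471 0.07130205668427275
b 457 0.07110026527016944
c 235 0.07114034557825433
d 229 0.07106156077156395
jar 10
board 47
brush 60
```

View pics/w31.png

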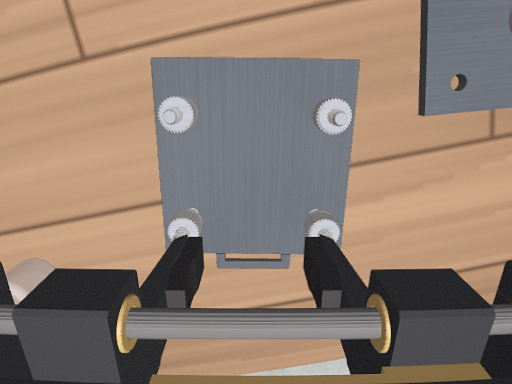

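The collar tops read 71.3 mm (set one) and 71.1, 71.1 and 71.1 mm (others), so the collar stands at about 30.2 mm. I'll check the bystanders in the top view.

View pics/t30.png

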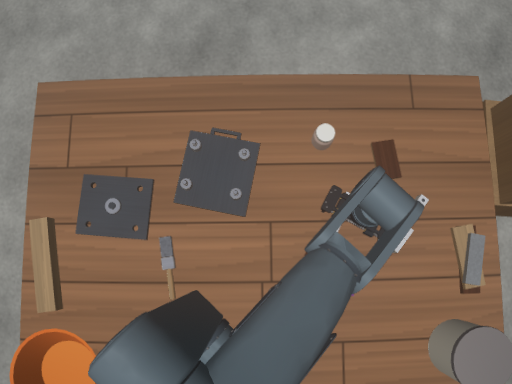

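```bash
python3 -m crank '[-0.2,0,0,-1,0,0,0,-0.2,0,0,-1,0,0,0,-0.2,0,0,-1,0,0,0,-0.2,0,0,-1,0,0,0]' | tail -2; python3 -c "
from h import *
print(manip.job_done())"
```

```text
contact_force: [0.0, 0.2, -0.1]
opening: 0.6
the job is handed in; nothing more can be done
None
```

The job is handed in at about 35 s of the 72 s. The high collar is set, and the gauge is back flat on the bench where it started. No verdict was reported.

- **Gauge in:** I slid the small aluminium gauge's fork round the near-right post and lowered it until the wrist force showed it seated on the plate.
- **Collar down:** I turned the collar about 230° clockwise. Near contact I used a 3–4 N grip so the pads would slip before the collar could be forced.
- **Contact force:** The contact force itself is not measured. Turning torque rose from about 0.03 to 0.11 N m, which by the stated friction range means roughly 5–14 N on the gauge, held for more than 0.5 s.
- **Back-off:** Before drawing the gauge out, I eased the collar back about 8° (roughly 0.25 mm) so that no lifting error could force it. You did not ask for this.
- **Gauge out:** The gauge drew out with almost no side force and was laid back at its original place.

Last checks:
- **Collar height:** Its top reads 71.3 mm against 71.1 mm for each of the other three, so its underside is about 30.2 mm above the plate.
- **Gauge:** It lies flat, with its top face tilted about 0.003 rad.
- **Other things on the bench:** The jar, brush and board look unmoved. The raw picture difference did flag the brush and board, but in the top view both are in the same place with the arm close to them, so I put it down to arm or shadow. I did not measure it further.
- **Robot:** It was clear of everything at hand-in.

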